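# Put the valve parts away by material

## Task

Put the loose valve parts away by material: pull the drawer out to its stop, then move every hexagonal nut from the blue pocket tray and the red valve handle into it, brass nuts into the bay where the brass plug already stands and grey nuts and the red handle into the bay where the grey plastic cap stands. When all of them are in, push the drawer fully shut; leave the plug and the cap in their bays and everything else on the bench where it is.

Things in the scene. Friction and masses are not known exactly. Their poses are not given: they have to be found in the camera images.
- brass_nut0: yellow brass hexagonal compression nut, solid prism 22 mm across flats, 25.4 mm across corners, 26 mm tall. Origin: centre of its lower end face; z: up its axis; its six corners lie at 0, 60, 120.. degrees from its x axis (so flats face 30, 90, 150.. degrees). Stands in a pocket of the tray, at any yaw; may be absent.
- brass_nut1: yellow brass hexagonal compression nut, solid prism 22 mm across flats, 25.4 mm across corners, 26 mm tall. Origin: centre of its lower end face; z: up its axis; its six corners lie at 0, 60, 120.. degrees from its x axis (so flats face 30, 90, 150.. degrees). Stands in a pocket of the tray, at any yaw; may be absent.
- brass_nut2: yellow brass hexagonal compression nut, solid prism 22 mm across flats, 25.4 mm across corners, 26 mm tall. Origin: centre of its lower end face; z: up its axis; its six corners lie at 0, 60, 120.. degrees from its x axis (so flats face 30, 90, 150.. degrees). Stands in a pocket of the tray, at any yaw; may be absent.
- brass_nut3: yellow brass hexagonal compression nut, solid prism 22 mm across flats, 25.4 mm across corners, 26 mm tall. Origin: centre of its lower end face; z: up its axis; its six corners lie at 0, 60, 120.. degrees from its x axis (so flats face 30, 90, 150.. degrees). Stands in a pocket of the tray, at any yaw; may be absent.
- grey_nut0: grey PVC hexagonal compression nut, solid prism 22 mm across flats, 25.4 mm across corners, 26 mm tall. Origin: centre of its lower end face; z: up its axis; its six corners lie at 0, 60, 120.. degrees from its x axis (so flats face 30, 90, 150.. degrees). Stands in a pocket of the tray, at any yaw; may be absent.
- grey_nut1: grey PVC hexagonal compression nut, solid prism 22 mm across flats, 25.4 mm across corners, 26 mm tall. Origin: centre of its lower end face; z: up its axis; its six corners lie at 0, 60, 120.. degrees from its x axis (so flats face 30, 90, 150.. degrees). Stands in a pocket of the tray, at any yaw; may be absent.
- grey_nut2: grey PVC hexagonal compression nut, solid prism 22 mm across flats, 25.4 mm across corners, 26 mm tall. Origin: centre of its lower end face; z: up its axis; its six corners lie at 0, 60, 120.. degrees from its x axis (so flats face 30, 90, 150.. degrees). Stands in a pocket of the tray, at any yaw; may be absent.
- red_handle: red plastic valve handle lying flat: bar 80 mm long (its x), 18 mm wide (y), 14 mm high, with a round hub 28 mm across and also 14 mm high centred on the +x end of the bar. Origin: middle of the bar's underside; about 40 g. Starts on the black pad.
- brass_plug: small brass plug, round, 26 mm across and 20 mm high, stands just behind the drawer front in one of the two bays: it marks the brass bay. Origin: centre of underside.
- grey_cap: small grey plastic cap, round, 28 mm across and 18 mm high, stands just behind the drawer front in the other bay: it marks the plastics bay. Origin: centre of underside.
- drawer (a joint): how far the drawer is pulled out, m: 0 fully shut, 0.165 at its stop. It starts 0.06 to 0.08 open, slides toward the robot with about 2 N friction and stays where left.
- drawer_handle (a point): middle of the drawer's bar handle, a round steel bar about 10 mm thick and 120 mm long along the drawer's y, 35 mm in front of the drawer front, 45 mm above the worktop; x points from robot into the cabinet. Can be straddled by the fingers from above.
- drawer_mid (a point): on the drawer floor (16 mm above the worktop) at the inner face of the 12 mm thick front panel, on the drawer's middle line, where a 6 mm thick divider 34 mm high parts the two bays. Axes: x into the drawer, y left, z up. The front panel's top is 50 mm above the drawer floor.
- bay_left (a point): the drawer's left (+y) bay, seen from the robot: this point is on the bay floor at the inner face of the drawer front, midway across the bay. x runs from the front panel into the drawer (209 mm deep inside), y to the left across it, z up. The bay is 122 mm wide (61 mm each side of the point), its walls rise 34 mm above the floor
- bay_right (a point): the drawer's right (-y) bay, seen from the robot: this point is on the bay floor at the inner face of the drawer front, midway across the bay. x runs from the front panel into the drawer (209 mm deep inside), y to the left across it, z up. The bay is 122 mm wide (61 mm each side of the point), its walls rise 34 mm above the floor
- cab: low green parts cabinet, 230 mm deep (x), 286 mm wide (y), 80 mm high, fixed; its drawer opens to -x. The drawer opening's ceiling is 50 mm above the drawer floor. With the drawer at its stop the first 165 mm of the bays stand out in front of the cabinet. Origin: centre of underside.
- tray: blue pocket tray, fixed, 212 (x) x 112 (y) x 14 mm high, with eight square pockets 30 mm wide and 10 mm deep at x = -78, -26, 26, 78 and y = -28, 28 mm, so nuts stand 16 mm proud of its top. Origin: centre of underside. Left or right of the drawer.
- pad: black rubber pad, fixed, 150 x 130 x 3 mm, on the other side. Origin: centre of underside.
- valve: grey PVC ball valve body, 110 mm long, 60 mm high, beyond the pad; bystander. Origin: centre of underside.
- tape: white tape roll, 60 mm across, 19 mm high, on the near side of the pad; bystander. Origin: centre of underside.
- cup: white nylon filter cup, 60 mm across, 65 mm high, on the near side of the tray; bystander. Origin: centre of underside.
- bottle: yellow bottle, 56 mm across, 130 mm high, beyond the tray; bystander. Origin: centre of underside.
Mind the look-alikes: they are no part of the job. Leave any purple look-alike of the brass_nut1 alone.

How it is judged (in metres and radians):
On the way, in this order (a step that is already met when the one before it is completed fails the run):
1. the drawer is pulled out to (nearly) its stop, over 150 mm (value of joint drawer above 0.15 m), for 0.2 s.
2. every nut present and the red handle lie in the bay of their own material (x of brass_nut0 in the frame of drawer_mid between 0 and 0.212 m and z of brass_nut0 in the frame of drawer_mid between -0.006 and 0.045 m and y of brass_nut0 in the frame of drawer_mid between -0.13 and 0.13 m and ((y of brass_plug in the frame of drawer_mid above 0 m and y of brass_nut0 in the frame of drawer_mid above 0.002 m) or (y of brass_plug in the frame of drawer_mid below 0 m and y of brass_nut0 in the frame of drawer_mid below -0.002 m)) and x of brass_nut1 in the frame of drawer_mid between 0 and 0.212 m and z of brass_nut1 in the frame of drawer_mid between -0.006 and 0.045 m and y of brass_nut1 in the frame of drawer_mid between -0.13 and 0.13 m and ((y of brass_plug in the frame of drawer_mid above 0 m and y of brass_nut1 in the frame of drawer_mid above 0.002 m) or (y of brass_plug in the frame of drawer_mid below 0 m and y of brass_nut1 in the frame of drawer_mid below -0.002 m)) and x of brass_nut2 in the frame of drawer_mid between 0 and 0.212 m and z of brass_nut2 in the frame of drawer_mid between -0.006 and 0.045 m and y of brass_nut2 in the frame of drawer_mid between -0.13 and 0.13 m and ((y of brass_plug in the frame of drawer_mid above 0 m and y of brass_nut2 in the frame of drawer_mid above 0.002 m) or (y of brass_plug in the frame of drawer_mid below 0 m and y of brass_nut2 in the frame of drawer_mid below -0.002 m)) and x of brass_nut3 in the frame of drawer_mid between 0 and 0.212 m and z of brass_nut3 in the frame of drawer_mid between -0.006 and 0.045 m and y of brass_nut3 in the frame of drawer_mid between -0.13 and 0.13 m and ((y of brass_plug in the frame of drawer_mid above 0 m and y of brass_nut3 in the frame of drawer_mid above 0.002 m) or (y of brass_plug in the frame of drawer_mid below 0 m and y of brass_nut3 in the frame of drawer_mid below -0.002 m)) and x of grey_nut0 in the frame of drawer_mid between 0 and 0.212 m and z of grey_nut0 in the frame of drawer_mid between -0.006 and 0.045 m and y of grey_nut0 in the frame of drawer_mid between -0.13 and 0.13 m and ((y of grey_cap in the frame of drawer_mid above 0 m and y of grey_nut0 in the frame of drawer_mid above 0.002 m) or (y of grey_cap in the frame of drawer_mid below 0 m and y of grey_nut0 in the frame of drawer_mid below -0.002 m)) and x of grey_nut1 in the frame of drawer_mid between 0 and 0.212 m and z of grey_nut1 in the frame of drawer_mid between -0.006 and 0.045 m and y of grey_nut1 in the frame of drawer_mid between -0.13 and 0.13 m and ((y of grey_cap in the frame of drawer_mid above 0 m and y of grey_nut1 in the frame of drawer_mid above 0.002 m) or (y of grey_cap in the frame of drawer_mid below 0 m and y of grey_nut1 in the frame of drawer_mid below -0.002 m)) and x of grey_nut2 in the frame of drawer_mid between 0 and 0.212 m and z of grey_nut2 in the frame of drawer_mid between -0.006 and 0.045 m and y of grey_nut2 in the frame of drawer_mid between -0.13 and 0.13 m and ((y of grey_cap in the frame of drawer_mid above 0 m and y of grey_nut2 in the frame of drawer_mid above 0.002 m) or (y of grey_cap in the frame of drawer_mid below 0 m and y of grey_nut2 in the frame of drawer_mid below -0.002 m)) and x of red_handle in the frame of drawer_mid between 0 and 0.212 m and z of red_handle in the frame of drawer_mid between -0.006 and 0.045 m and y of red_handle in the frame of drawer_mid between -0.13 and 0.13 m and ((y of grey_cap in the frame of drawer_mid above 0 m and y of red_handle in the frame of drawer_mid above 0.002 m) or (y of grey_cap in the frame of drawer_mid below 0 m and y of red_handle in the frame of drawer_mid below -0.002 m))), for 0.2 s.
3. the drawer is pushed shut, within 6 mm (value of joint drawer below 0.006 m), for 0.2 s.
At the end, for the whole second after the job is handed in: All brass nuts present lie in the bay with the brass plug, all grey nuts present and the red handle in the bay with the grey cap (origins within the bay, less than 45 mm above its floor), plug and cap still in the drawer, the drawer shut to within 6 mm (all of step 2 and x of brass_plug in the frame of drawer_mid between 0 and 0.212 m and z of brass_plug in the frame of drawer_mid between -0.006 and 0.045 m and y of brass_plug in the frame of drawer_mid between -0.13 and 0.13 m and x of grey_cap in the frame of drawer_mid between 0 and 0.212 m and z of grey_cap in the frame of drawer_mid between -0.006 and 0.045 m and y of grey_cap in the frame of drawer_mid between -0.13 and 0.13 m and value of joint drawer below 0.006 m); the robot touches nothing.
It fails at once if the valve, tape, cup, or bottle is moved more than 30 mm (distance of any of valve, tape, cup, bottle from where it was at the start of the episode above 0.03 m).
It fails at once if the plug or the cap is lifted more than 35 mm above the drawer floor (z of any of brass_plug, grey_cap in the frame of drawer_mid above 0.035 m).
Of brass_nut0, brass_nut1, brass_nut2, brass_nut3, grey_nut0, grey_nut1, grey_nut2 only 5 to 7 are there at a start; the rules pass over those that are not, and their reading is None.
At some moment in a run one of red_handle may be knocked a few centimetres aside while the robot is not near it.
Once in a run the grip may slacken for a moment while it holds something.
It also fails if it takes over 210 s, if anything falls off the work surface, if the arm or the gripper's body presses on something with over 40 N, if the wrist force passes 120 N, or if a joint passes its speed limit or range.

## Robot

A 7-joint arm with a two-finger parallel gripper is mounted at the origin on the work surface. World frame = base frame: x ahead of the robot, y to its left, z up, the work surface at z = 0. Lengths are in m, angles in degrees, forces in N, time in s.
With the tool pointing down it reaches from about 0.4 to 0.875 m from the base axis. Payload 19.3 kg.
Tool frame: the origin (TCP) lies between the finger pads; the fingertips stand 8 mm ahead of it and the grasp point (between the pads) lies 11 mm behind it; y points along the fingers, z is the direction in which the jaws open and shut, and the axes are right-handed (so a half turn about y gives the same grasp; the last joint's range is limited). The gripper opens to 85 mm and grips with 20 to 120 N. Pads are 22 mm wide; open, the fingers measure 114 mm over their backs; the gripper's body (76 mm by 85 mm) begins 54 mm behind the grasp point. The pads swing forward as they close: fully open they stand 13 mm farther back than shut.
Start: joints at [-67.506, 29.874, -2.08, 91.645, 1.215, 58.505, -6.463], TCP at [0.279, 0.559, 0.239] pointing down, gripper open.
Joint ranges: [-166.77, 166.77], [-17.47, 122.26], [-85.68, 81.53], [9.62, 139.38], [-72.42, 252.41], [9.2, 110.78], [-144.41, 144.41]. Speed limits (degrees/s): [108.29, 108.29, 136.94, 136.94, 172.46, 172.46, 172.46].

## Interface

Orientations are given as [roll, pitch, yaw] about the fixed x, y, z axes, in that order (R = Rz(yaw) Ry(pitch) Rx(roll)).
In Python, from cell import arm gives the robot as it stands.
- The arm moves only by the shell command python3 -m inch 'ROWS'. ROWS is JSON, a list of rows, each an object of numbers: "x", "y", "z": the shift along the tool's x, y, z in mm; "rx", "ry", "rz": the turn, a rotation vector about the tool's x, y, z in degrees; "gripper": the opening, from 0 (shut) to 1 (fully open). A call has 1 to 12 rows; each row shifts and turns the commanded pose from where the row before left it, along the tool's axes as they then stand; what a row does not reach is not made up. A row lasts 1/12 s, in which the tool goes at most 41.7 mm and 7.16 degrees, less where a joint would pass 70% of its speed; a pose out of reach is approached as far as the arm can. A call is refused whole if a number of a shift passes 41.7 or a number of a turn 7.16, either way. A call with a gripper value outside its range is refused whole. The fingers move at their own pace and stop on an object; the grip force is fixed at half the most. Time passes only in rows, so rows that do not move let the fingers close. It gives the time, the measured TCP pose, the force and the opening at its end, in the units of the state.
- arm.observe(): the state, without advancing time (a new reading comes with each control period).
- arm.capture(name): name is "scene" or "side" or "wrist"; returns a dict with "pixels" (420x560x3 uint8, red, green, blue), "depth" (420x560 float32, m along the optical axis (not along the pixel's ray), 0 where there is no reading), "fx", "fy", "cx", "cy" (pixels), "pose" (4x4, takes a point from camera to world coordinates). Camera axes: x right, y up, looking along -z (the intrinsics and any distortion apply to the point x, -y, -z); pixel columns grow to the right and rows downward; lengths in m; the calibration is good to about 2 mm. A picture is of the moment at which its call begins.
- arm.hand_in(): hands the job in, once; it reports no verdict.
The state is a dict: "clock": time; "joint_pos": joint angles; "dq": joint speeds; "tau": joint torques, N m; "tcp_pos": TCP position; "ee_rot": TCP orientation; "force": force on the tool from outside, world axes, zero at the start; "moment": the same for the moment, N m; "gripper_width": finger opening in m.
Only numpy, scipy, OpenCV 4.12 (cv2) and the standard library are available. Lean on these libraries where they do the work, as an engineer would, in place of code of your own. Each camera call takes 0.05 s, during which the arm holds its last target.

## Working session

There is one attempt and no reset: what is moved stays moved. The work goes in short steps, Python scripts to look and compute and a shell command to move; the robot and the scene stay as the last step left them, time stands still between calls to the robot, and variables do not carry over. Pictures are saved under pics/ and viewed, and the job is handed in when it is done.

```bash
ls; mkdir -p pics; python3 - <<'E'
from cell import arm
import cv2,numpy as np
s=arm.observe(); print({k:np.round(v,3).tolist() for k,v in s.items()})
for n in ["scene","side","wrist"]:
    c=arm.capture(n); cv2.imwrite(f"pics/{n}0.png",c["pixels"][:,:,::-1]); print(n,c["fx"],c["cx"],c["cy"],np.round(c["pose"],3).tolist(),(c["depth"]>0).mean(), [k for k in c])
E
```

```text
pics
{'clock': 0.0, 'joint_pos': [-67.506, 29.907, -2.083, 91.673, 1.216, 58.505, -6.462], 'dq': [-0.07, 0.001, -0.007, 0.034, 0.029, -0.04, -0.023], 'tau': [0.001, -92.71, 1.98, -36.993, 0.018, 0.008, 0.0], 'tcp_pos': [0.279, 0.559, 0.239], 'ee_rot': [-90.063, -0.004, -26.514], 'force': [0.926, 0.37, 0.261], 'moment': [-0.01, 0.015, 0.007], 'gripper_width': 0.085}
scene 430.43551192920995 281.755449404673 205.25783482796854 [[-0.746, -0.549, 0.377, 0.951], [0.666, -0.619, 0.417, 0.37], [0.005, 0.562, 0.827, 0.87], [0.0, 0.0, 0.0, 1.0]] 0.9962117346938776 ['pixels', 'depth', 'fx', 'fy', 'cx', 'cy', 'pose']
side 398.9792048766359 279.99528225678984 215.5225444724887 [[0.769, 0.439, -0.465, 0.085], [-0.639, 0.507, -0.578, -0.627], [-0.018, 0.741, 0.671, 0.78], [0.0, 0.0, 0.0, 1.0]] 0.9958588435374149 ['pixels', 'depth', 'fx', 'fy', 'cx', 'cy', 'pose']
wrist 343.96228154478325 284.4629071901194 216.4318513458916 [[0.447, -0.863, -0.234, 0.22], [0.895, 0.431, 0.118, 0.589], [-0.001, -0.262, 0.965, 0.373], [0.0, 0.0, 0.0, 1.0]] 0.99578231292517 ['pixels', 'depth', 'fx', 'fy', 'cx', 'cy', 'pose']
```

View pics/scene0.png

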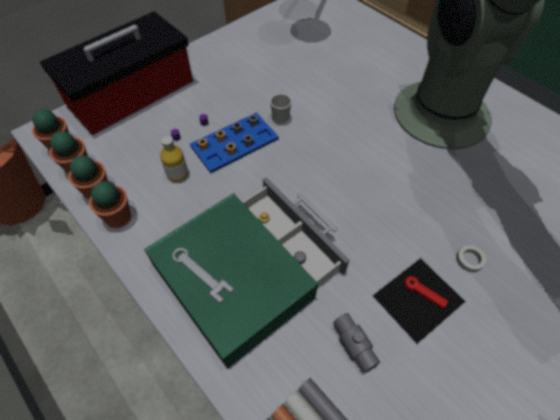

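View pics/side0.png

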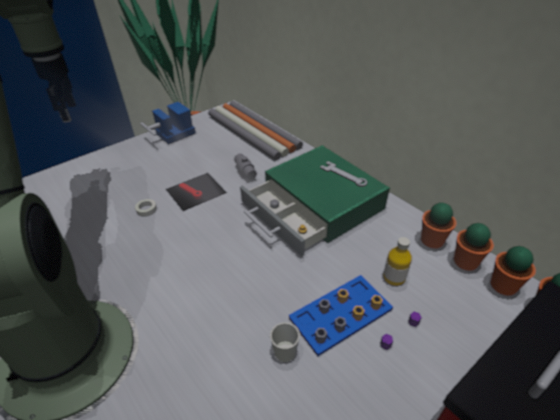

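View pics/wrist0.png

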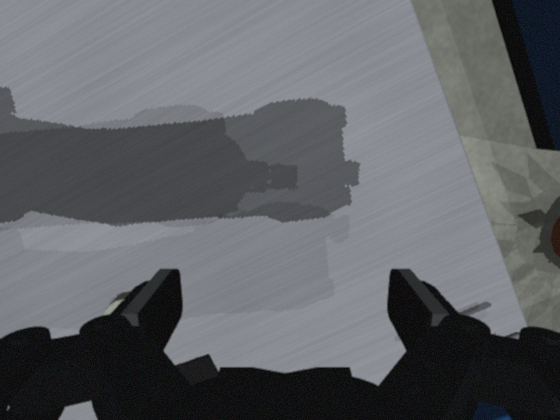

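The scene view shows the tray at (235,140) with 6 nuts, the drawer front at (305,225), plug (264,217), cap (300,257), red handle (427,291) and purple look-alikes at (175,133) and (204,118). Next I take crops and build the helper.

```bash
cat > h.py <<'E'
from cell import arm
import cv2,numpy as np
from scipy.spatial.transform import Rotation as R
def ray(c,u,v):
    d=np.array([(u-c["cx"])/c["fx"],-(v-c["cy"])/c["fy"],-1.0]); P=c["pose"]
    return P[:3,3],P[:3,:3]@d
def onz(c,u,v,z):
    o,d=ray(c,u,v); t=(z-o[2])/d[2]; return o+t*d
def dep(c,u,v):
    o,d=ray(c,u,v); return o+d*c["depth"][int(round(v)),int(round(u))]
def proj(c,p):
    P=c["pose"]; q=P[:3,:3].T@(np.asarray(p)-P[:3,3]); return c["cx"]+c["fx"]*q[0]/-q[2], c["cy"]-c["fy"]*q[1]/-q[2]
def crop(c,u0,v0,u1,v1,k,name):
    im=c["pixels"][v0:v1,u0:u1,::-1]; cv2.imwrite("pics/"+name,cv2.resize(im,None,fx=k,fy=k,interpolation=cv2.INTER_CUBIC))
def cloud(c):
    v,u=np.mgrid[0:420,0:560]; D=c["depth"]
    X=np.stack([(u-c["cx"])/c["fx"]*D,-(v-c["cy"])/c["fy"]*D,-D],-1); P=c["pose"]
    W=X@P[:3,:3].T+P[:3,3]; W[D==0]=np.nan; return W
E
python3 - <<'E'
from h import *
s=arm.capture("scene"); d=arm.capture("side")
crop(s,160,90,300,190,5,"s_tray.png"); crop(d,270,260,410,360,5,"d_tray.png"); crop(s,240,170,480,320,3,"s_mid.png")
for n,(u,v) in dict(tl=(192,144),tr=(263,115),br=(278,136),bl=(209,168)).items(): print(n,np.round(onz(s,u,v,.014),3))
print("handle",[np.round(onz(s,u,v,.01),3) for u,v in[(411,283),(447,302)]])
print("plug,cap",np.round(onz(s,264,216,.036),3),np.round(onz(s,300,256,.034),3),np.round(dep(s,264,216),3))
E
```

```text
tl [ 0.608 -0.366  0.014]
tr [ 0.397 -0.324  0.014]
br [ 0.418 -0.236  0.014]
bl [ 0.623 -0.27   0.014]
handle [array([0.486, 0.273, 0.01 ]), array([0.463, 0.35 , 0.01 ])]
plug,cap [ 0.622 -0.055  0.036] [0.629 0.075 0.034] [ 0.622 -0.054  0.036]
```

View pics/s_tray.png

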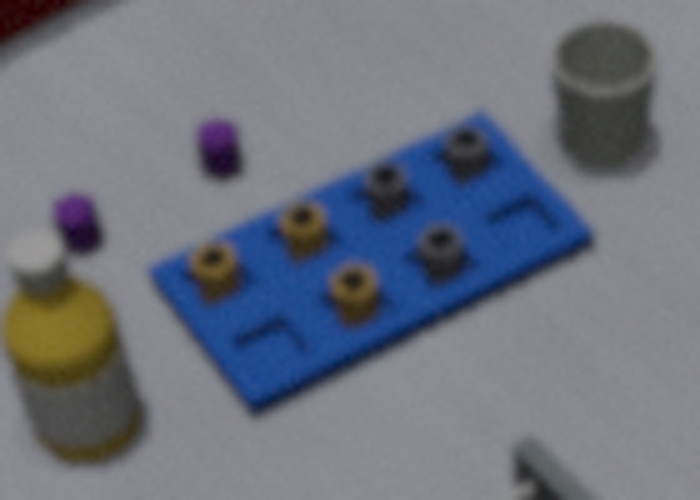

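View pics/d_tray.png

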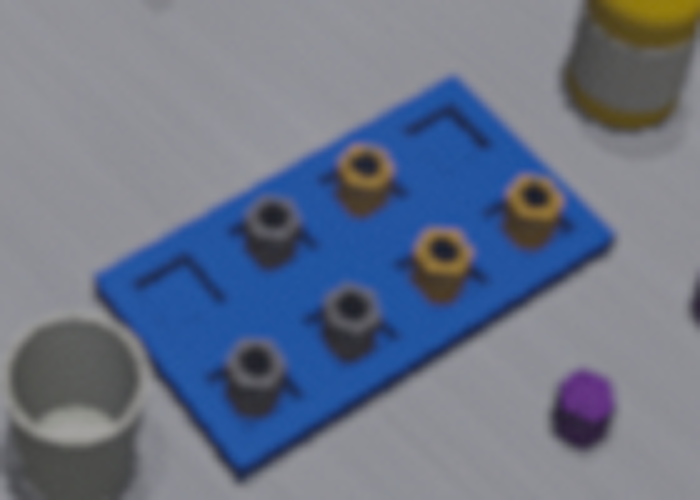

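View pics/s_mid.png

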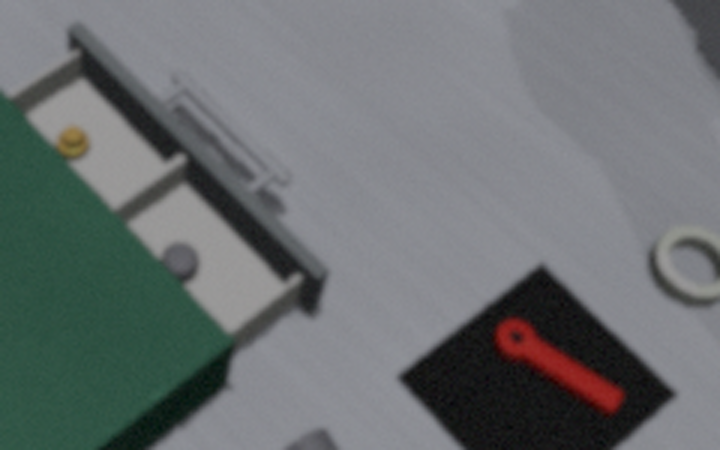

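Three brass nuts and three grey ones are in the tray. Two pockets are empty, and the purple look-alikes stand off the tray at crop pixels (220,148) and (78,222). Next I fit the fixtures.

```bash
cat > meas.py <<'E'
from h import *
def rect(P):
    (x,y),(w,h),a=cv2.minAreaRect((P[:,:2]*1000).astype(np.float32)); return np.round([x,y,w,h,a],1)
def main():
  for n in ("scene","side"):
    c=arm.capture(n); W=cloud(c); hsv=cv2.cvtColor(c["pixels"],cv2.COLOR_RGB2HSV); H,S,V=[hsv[...,i].astype(int) for i in range(3)]
    z=W[...,2]
    inb=(W[...,0]>.2)&(W[...,0]<1.0)&(abs(W[...,1])<.6)
    m=(H>100)&(H<125)&(S>130)&(abs(z-.014)<.006)&inb&(W[...,1]<-.1); print(n,"tray",rect(W[m]),m.sum())
    m=(H>60)&(H<90)&(S>80)&(abs(z-.08)<.006)&inb; m=cv2.morphologyEx(m.astype(np.uint8),cv2.MORPH_OPEN,np.ones((3,3)))>0; print(" cab",rect(W[m]),m.sum(),np.nanmedian(z[m]))
    m=((H<8)|(H>172))&(S>140)&inb&(z<.05)&(z>.0); print(" red",rect(W[m]),m.sum(),np.nanmedian(z[m]))
    m=(H>125)&(H<160)&(S>80)&inb&(z<.05); print(" purple",m.sum())
    for nm,mm in (("brass",(H>12)&(H<28)&(S>90)),("grey",(S<70)&(V<140))):
        m=mm&inb&(abs(z-.030)<.0045)&(W[...,1]<-.1)&(W[...,0]<.64)
        k,l,st,ce=cv2.connectedComponentsWithStats(m.astype(np.uint8))
        for i in range(1,k):
            if st[i,4]>12: print("  ",nm,np.round(ce[i],1),np.round(np.nanmean(W[l==i],0),4),st[i,4])
    # wall heights: drawer front panel top at z~.066, handle z~.045-.05
    m=(abs(z-.066)<.005)&(W[...,0]>.45)&(W[...,0]<.7)&(abs(W[...,1])<.2)&(S<70); print(" front",rect(W[m]),m.sum())
    m=(abs(z-.048)<.006)&(W[...,0]>.45)&(W[...,0]<.62)&(abs(W[...,1])<.15); print(" handle",rect(W[m]),m.sum())
if __name__=="__main__": main()
E
python3 meas.py
```

```text
scene tray [ 515.9 -303.6  115.2  211.9   82.4] 1660
 cab [770.4  12.  285.9 230.   87.5] 13523 0.08006003851644683
 red [ 6.783e+02 -1.222e+02  4.437e+02  9.551e+02  3.000e-01] 2010 0.021931078930890524
 purple 166
   brass [220.2 134.8] [ 0.54   -0.33    0.0297] 33
   brass [202.4 143. ] [ 0.5924 -0.3377  0.0297] 40
   brass [230.3 147.8] [ 0.5478 -0.2765  0.0292] 33
   grey [280.2 104.6] [ 0.3448 -0.3098  0.0307] 31
   grey [280.5 115.7] [ 0.3727 -0.2773  0.0298] 41
   grey [253.1 119.1] [ 0.4373 -0.3174  0.0296] 32
   grey [236.4 126. ] [ 0.4873 -0.3272  0.0293] 36
   grey [219.3 131.9] [ 0.5353 -0.34    0.0297] 19
   grey [247.5 138.8] [ 0.4947 -0.2708  0.0299] 36
   grey [229.4 144.3] [ 0.5429 -0.2864  0.0307] 16
   grey [257.4 198. ] [ 0.5976 -0.1072  0.0299] 46
 front [574.7  31.3 299.   89.2  71.2] 665
 handle [571.5  13.7 270.8  96.2  89.8] 722
side tray [ 512.9 -303.9  111.5  211.8   82.5] 2718
 cab [767.9  10.  282.9 231.6  87.5] 4439 0.08091426682098446
 red [692.7 -81.7  97.3 959.5  24.4] 146 0.029859934426155865
 purple 242
   brass [342.2 294.6] [ 0.539  -0.2821  0.0307] 44
   brass [376.2 300.8] [ 0.585  -0.3433  0.0301] 53
   brass [357.7 311.4] [ 0.5322 -0.3355  0.0303] 54
   grey [312.  239.8] [ 0.6074 -0.1086  0.0297] 40
   grey [299.4 249.5] [ 0.5585 -0.1136  0.0307] 22
   grey [342.  291.3] [ 0.5455 -0.2755  0.0306] 25
   grey [323.9 304.3] [ 0.4888 -0.2739  0.0304] 74
   grey [339.6 322.4] [ 0.482  -0.3292  0.0302] 80
   grey [320.6 333.3] [ 0.4322 -0.3218  0.0305] 85
   grey [284.1 335.8] [ 0.3699 -0.2765  0.0303] 66
   grey [284.6 354. ] [ 0.3441 -0.3083  0.0299] 40
 front [609.4  19.9 288.7  98.1  87.9] 449
 handle [569.4  13.8 100.8 272.2   0. ] 520
```

```bash
python3 - <<'E'
from h import *
s=arm.capture("scene"); d=arm.capture("side")
for u,v in [(299.3,196),(335,230)]: print(np.round(onz(s,u,v,.05),4), np.round(dep(s,u,v),4))
crop(d,230,170,350,270,6,"d_drawer.png")
crop(s,280,170,360,230,8,"s_h.png")
E
```

```text
[ 0.5293 -0.0351  0.05  ] [ 0.5299 -0.0345  0.0512]
[0.5332 0.0851 0.05  ] [0.5327 0.0847 0.049 ]
```

View pics/d_drawer.png

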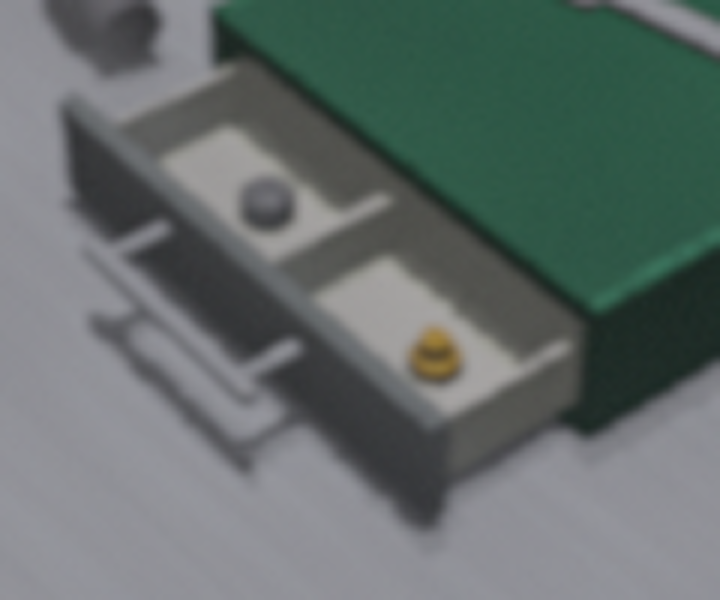

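View pics/s_h.png

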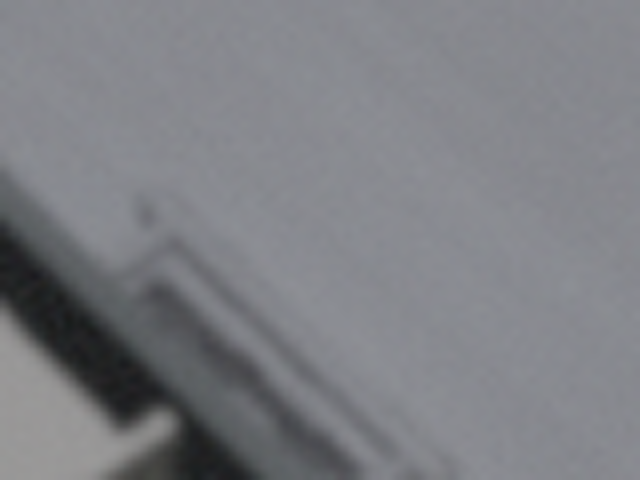

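```bash
cat > plan.py <<'E'
import sys
from h import *
x,y,z=[float(a) for a in sys.argv[1:4]]
s=arm.observe(); Rm=R.from_euler("xyz",s["ee_rot"],degrees=True).as_matrix()
d=Rm.T@(np.array([x,y,z])-s["tcp_pos"])*1000
ry=None
if len(sys.argv)>4:
    t=R.from_euler("xyz",[-90,0,float(sys.argv[4])],degrees=True).as_matrix()
    ry=np.round(R.from_matrix(Rm.T@t).as_rotvec(degrees=True),2)
print("shift mm",np.round(d,1),"turn",ry,"rows>=",np.ceil(np.linalg.norm(d)/41.7),"tcp",np.round(s["tcp_pos"],4),np.round(s["ee_rot"],1),"w",round(s["gripper_width"],4),"F",np.round(s["force"],1),"t",round(s["clock"],1),"q7",round(s["joint_pos"][6],1))
E
python3 plan.py .532 .022 .12 -92.5
```

```text
shift mm [ 466.2  119.3 -367.7] turn [1.000e-02 6.598e+01 0.000e+00] rows>= 15.0 tcp [0.279  0.5592 0.2392] [-90.    0.  -26.5] w 0.0856 F [-0.1 -0.3 -1.4] t 0.5 q7 -6.5
```

```bash
python3 -m inch '[{"x":26,"z":-20.4,"gripper":0.36},{"x":26,"z":-20.4},{"x":26,"z":-20.4},{"x":26,"z":-20.4},{"x":26,"z":-20.4},{"x":26,"z":-20.4},{"x":26,"z":-20.4},{"x":26,"z":-20.4},{"x":26,"z":-20.4},{"x":26,"z":-20.4},{"x":26,"z":-20.4},{"x":26,"z":-20.4}]'
python3 -m inch '[{"x":25.7,"z":-20.4},{"x":25.7,"z":-20.4},{"x":25.7,"z":-20.4},{"x":25.7,"z":-20.4},{"x":25.7,"z":-20.4},{"x":25.7,"z":-20.4},{"ry":6.6},{"ry":6.6},{"ry":6.6},{"ry":6.6},{"ry":6.6},{"ry":6.6}]'
python3 -m inch '[{"ry":6.6},{"ry":6.6},{"ry":6.6},{"ry":6.6},{},{}]'
python3 plan.py .532 .022 .034 -92.5
```

```text
shift mm [ 466.2  205.3 -367.7] turn [1.000e-02 6.598e+01 0.000e+00] rows>= 16.0 tcp [0.279  0.5592 0.2392] [-90.    0.  -26.5] w 0.0856 F [-0.1 -0.3 -1.4] t 0.5 q7 -6.5$[0]: bad value
$[0]: bad value
$[0]: bad value
```

```bash
python3 -m inch '[{"x":26,"y":0,"z":-20.4,"rx":0,"ry":0,"rz":0,"gripper":0.36}]'; python3 -m inch --help | head -30;python3 plan.py .532 .022 .034 -92.5
```

```text
clock: 0.53
tcp_pos: [0.2897, 0.5333, 0.2388]
ee_rot: [-89.9, 0.1, -26.2]
force: [0.5, 1.1, -0.3]
gripper_width: 0.0754
shift mm [ 443.5  203.3 -352.2] turn [ 3.000e-02  6.633e+01 -1.700e-01] rows>= 15.0 tcp [0.2897 0.5333 0.2388] [-89.9   0.1 -26.2] w 0.0754 F [ 0.5  1.1 -0.3] t 0.5 q7 -4.2invalid input: not JSON, or not a number
```

```bash
python3 -m inch '[{"x":26,"y":0,"z":-20.4,"rx":0,"ry":0,"rz":0,"gripper":0.36},{"x":26,"y":0,"z":-20.4,"rx":0,"ry":0,"rz":0,"gripper":0.36},{"x":26,"y":0,"z":-20.4,"rx":0,"ry":0,"rz":0,"gripper":0.36},{"x":26,"y":0,"z":-20.4,"rx":0,"ry":0,"rz":0,"gripper":0.36},{"x":26,"y":0,"z":-20.4,"rx":0,"ry":0,"rz":0,"gripper":0.36},{"x":26,"y":0,"z":-20.4,"rx":0,"ry":0,"rz":0,"gripper":0.36},{"x":26,"y":0,"z":-20.4,"rx":0,"ry":0,"rz":0,"gripper":0.36},{"x":26,"y":0,"z":-20.4,"rx":0,"ry":0,"rz":0,"gripper":0.36},{"x":26,"y":0,"z":-20.4,"rx":0,"ry":0,"rz":0,"gripper":0.36},{"x":26,"y":0,"z":-20.4,"rx":0,"ry":0,"rz":0,"gripper":0.36},{"x":26,"y":0,"z":-20.4,"rx":0,"ry":0,"rz":0,"gripper":0.36},{"x":26,"y":0,"z":-20.4,"rx":0,"ry":0,"rz":0,"gripper":0.36}]'
python3 plan.py .532 .022 .12 -92.5
```

```text
clock: 1.53
tcp_pos: [0.4636, 0.1695, 0.2395]
ee_rot: [-90.0, -0.0, -26.5]
force: [0.3, -0.0, 0.0]
gripper_width: 0.0311
shift mm [ 127.1  119.5 -101.5] turn [-3.000e-02  6.599e+01 -0.000e+00] rows>= 5.0 tcp [0.4636 0.1695 0.2395] [-90.   -0.  -26.5] w 0.0311 F [ 0.3 -0.   0. ] t 1.5 q7 38.3
```

```bash
python3 -m inch '[{"x":25.4,"y":10,"z":-20.3,"rx":0,"ry":0,"rz":0,"gripper":0.36},{"x":25.4,"y":10,"z":-20.3,"rx":0,"ry":0,"rz":0,"gripper":0.36},{"x":25.4,"y":10,"z":-20.3,"rx":0,"ry":0,"rz":0,"gripper":0.36},{"x":25.4,"y":10,"z":-20.3,"rx":0,"ry":0,"rz":0,"gripper":0.36},{"x":25.4,"y":10,"z":-20.3,"rx":0,"ry":0,"rz":0,"gripper":0.36},{"x":0,"y":10,"z":0,"rx":0,"ry":7,"rz":0,"gripper":0.36},{"x":0,"y":10,"z":0,"rx":0,"ry":7,"rz":0,"gripper":0.36},{"x":0,"y":10,"z":0,"rx":0,"ry":7,"rz":0,"gripper":0.36},{"x":0,"y":10,"z":0,"rx":0,"ry":7,"rz":0,"gripper":0.36},{"x":0,"y":10,"z":0,"rx":0,"ry":7,"rz":0,"gripper":0.36},{"x":0,"y":10,"z":0,"rx":0,"ry":7,"rz":0,"gripper":0.36},{"x":0,"y":10,"z":0,"rx":0,"ry":7,"rz":0,"gripper":0.36}]'
python3 -m inch '[{"x":0,"y":0,"z":0,"rx":0,"ry":7,"rz":0,"gripper":0.36},{"x":0,"y":0,"z":0,"rx":0,"ry":7,"rz":0,"gripper":0.36},{"x":0,"y":0,"z":0,"rx":0,"ry":3,"rz":0,"gripper":0.36}]'
python3 - <<'E'
from h import *
d=arm.capture("wrist"); cv2.imwrite("pics/w1.png",d["pixels"][:,:,::-1])
s=arm.capture("side"); crop(s,180,120,380,270,4,"d1.png")
print(proj(d,[.532,.022,.045]))
E
python3 plan.py .532 .022 .034 -92.5
```

```text
clock: 2.53
tcp_pos: [0.5315, 0.0235, 0.1189]
ee_rot: [-90.0, -0.0, -75.9]
force: [-0.8, 0.2, 0.3]
gripper_width: 0.0307
clock: 2.78
tcp_pos: [0.5314, 0.0236, 0.1191]
ee_rot: [-90.0, -0.0, -92.9]
force: [-0.2, 0.6, -0.6]
gripper_width: 0.0309
(np.float64(284.83726078176), np.float64(234.20644830341269))
shift mm [ 1.7 85.2  0.7] turn [ 0.   -0.05  0.02] rows>= 3.0 tcp [0.5314 0.0237 0.1192] [-90.   -0.  -92.5] w 0.0311 F [ 0.1 -0.7 -0.3] t 2.9 q7 7.1
```

View pics/w1.png

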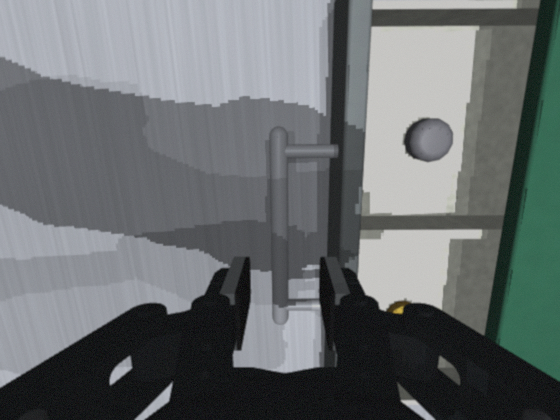

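View pics/d1.png

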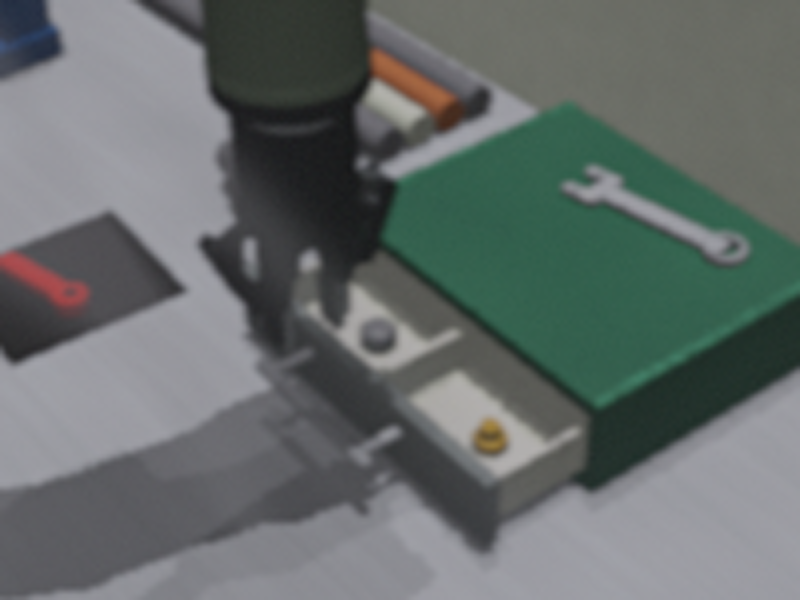

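```bash
python3 -m inch '[{"x":0,"y":15,"z":-1,"rx":0,"ry":0,"rz":0,"gripper":0.36},{"x":0,"y":20,"z":0,"rx":0,"ry":0,"rz":0,"gripper":0.36},{"x":0,"y":20,"z":0,"rx":0,"ry":0,"rz":0,"gripper":0.36},{"x":0,"y":15,"z":0,"rx":0,"ry":0,"rz":0,"gripper":0.36},{"x":0,"y":10,"z":0,"rx":0,"ry":0,"rz":0,"gripper":0.36},{"x":0,"y":5,"z":0,"rx":0,"ry":0,"rz":0,"gripper":0.36},{"x":0,"y":0,"z":0,"rx":0,"ry":0,"rz":0,"gripper":0},{"x":0,"y":0,"z":0,"rx":0,"ry":0,"rz":0,"gripper":0},{"x":0,"y":0,"z":0,"rx":0,"ry":0,"rz":0,"gripper":0},{"x":0,"y":0,"z":0,"rx":0,"ry":0,"rz":0,"gripper":0}]'
```

```text
clock: 3.72
tcp_pos: [0.5305, 0.0235, 0.0346]
ee_rot: [-90.0, -0.0, -92.5]
force: [0.5, -1.4, -4.4]
gripper_width: 0.0092
```

```bash
python3 -m inch '[{"x":0,"y":0,"z":-4,"rx":0,"ry":0,"rz":0,"gripper":0},{"x":0,"y":0,"z":-8,"rx":0,"ry":0,"rz":0,"gripper":0},{"x":0,"y":0,"z":-9,"rx":0,"ry":0,"rz":0,"gripper":0},{"x":0,"y":0,"z":-10,"rx":0,"ry":0,"rz":0,"gripper":0},{"x":0,"y":0,"z":-10,"rx":0,"ry":0,"rz":0,"gripper":0},{"x":0,"y":0,"z":-10,"rx":0,"ry":0,"rz":0,"gripper":0},{"x":0,"y":0,"z":-10,"rx":0,"ry":0,"rz":0,"gripper":0},{"x":0,"y":0,"z":-9,"rx":0,"ry":0,"rz":0,"gripper":0},{"x":0,"y":0,"z":-7,"rx":0,"ry":0,"rz":0,"gripper":0},{"x":0,"y":0,"z":-4,"rx":0,"ry":0,"rz":0,"gripper":0},{"x":0,"y":0,"z":-2,"rx":0,"ry":0,"rz":0,"gripper":0}]'
```

```text
clock: 4.63
tcp_pos: [0.4471, 0.0271, 0.0345]
ee_rot: [-90.0, -0.0, -92.5]
force: [2.4, -5.1, 4.6]
gripper_width: 0.009
```

```bash
python3 -m inch '[{"x":0,"y":0,"z":-2,"rx":0,"ry":0,"rz":0,"gripper":0},{"x":0,"y":0,"z":-2,"rx":0,"ry":0,"rz":0,"gripper":0},{"x":0,"y":0,"z":0,"rx":0,"ry":0,"rz":0,"gripper":0}]'
```

```text
clock: 4.88
tcp_pos: [0.4436, 0.0273, 0.0345]
ee_rot: [-90.0, -0.0, -92.5]
force: [-1.0, -4.6, 9.9]
gripper_width: 0.0091
```

```bash
python3 -m inch '[{"x":0,"y":0,"z":-1.5,"rx":0,"ry":0,"rz":0,"gripper":0},{"x":0,"y":0,"z":0,"rx":0,"ry":0,"rz":0,"gripper":0}]';  python3 -m inch '[{"x":0,"y":0,"z":-1.5,"rx":0,"ry":0,"rz":0,"gripper":0},{"x":0,"y":0,"z":0,"rx":0,"ry":0,"rz":0,"gripper":0}]'
```

```text
clock: 5.05
tcp_pos: [0.4424, 0.0273, 0.0345]
ee_rot: [-89.9, -0.0, -92.5]
force: [1.9, -5.1, 7.2]
gripper_width: 0.0089
clock: 5.22
tcp_pos: [0.4424, 0.0273, 0.0345]
ee_rot: [-89.8, -0.0, -92.5]
force: [8.2, -5.4, -2.0]
gripper_width: 0.0087
```

Stop reached: x held at 0.4424 while the force rose. Next: release, rise and look.

```bash
python3 -m inch '[{"x":0,"y":0,"z":1.5,"rx":0,"ry":0,"rz":0,"gripper":0.36},{"x":0,"y":0,"z":0,"rx":0,"ry":0,"rz":0,"gripper":0.36},{"x":0,"y":0,"z":0,"rx":0,"ry":0,"rz":0,"gripper":0.36},{"x":0,"y":0,"z":0,"rx":0,"ry":0,"rz":0,"gripper":0.36},{"x":0,"y":-10,"z":0,"rx":0,"ry":0,"rz":0,"gripper":0.36},{"x":0,"y":-20,"z":0,"rx":0,"ry":0,"rz":0,"gripper":0.36},{"x":0,"y":-25,"z":0,"rx":0,"ry":0,"rz":0,"gripper":0.36},{"x":0,"y":-25,"z":0,"rx":0,"ry":0,"rz":0,"gripper":0.36},{"x":0,"y":-25,"z":0,"rx":0,"ry":0,"rz":0,"gripper":0.36}]'
cat > look.py <<'E'
import sys
from h import *
t=sys.argv[1]
W={}
for n in ("scene","side","wrist"):
    c=arm.capture(n); cv2.imwrite(f"pics/{n}_{t}.png",c["pixels"][:,:,::-1]); W[n]=c
crop(W["scene"],160,90,480,330,2.5,f"sc_{t}.png"); crop(W["side"],160,150,420,370,3,f"dc_{t}.png")
E
python3 look.py a; python3 plan.py .588 -.342 .09
```

```text
clock: 5.97
tcp_pos: [0.4415, 0.0273, 0.141]
ee_rot: [-90.0, 0.0, -92.5]
force: [0.1, 0.4, -0.2]
gripper_width: 0.0309
shift mm [363.3  51.2 161.2] turn None rows>= 10.0 tcp [0.4426 0.0279 0.1412] [-89.8   0.1 -92.5] w 0.0309 F [-0.4 -0.2 -0.3] t 6.1 q7 5.1
```

View pics/sc_a.png

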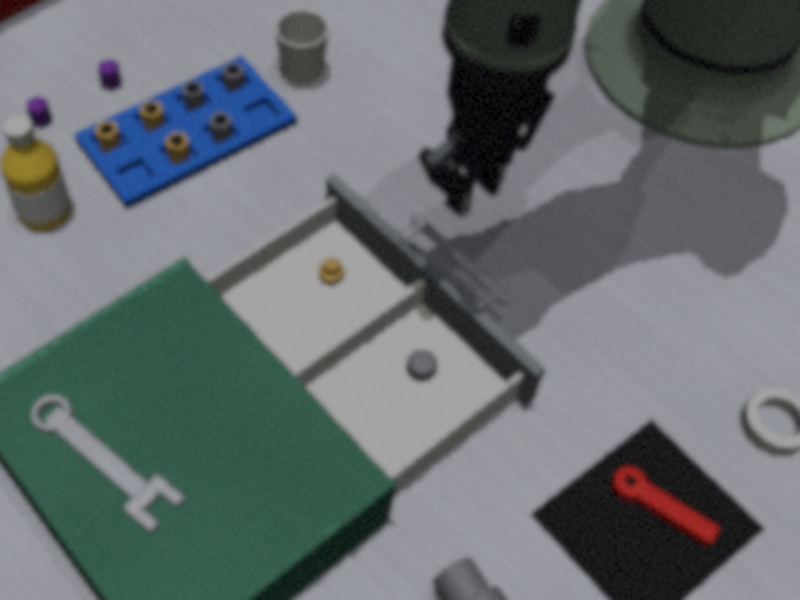

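View pics/dc_a.png

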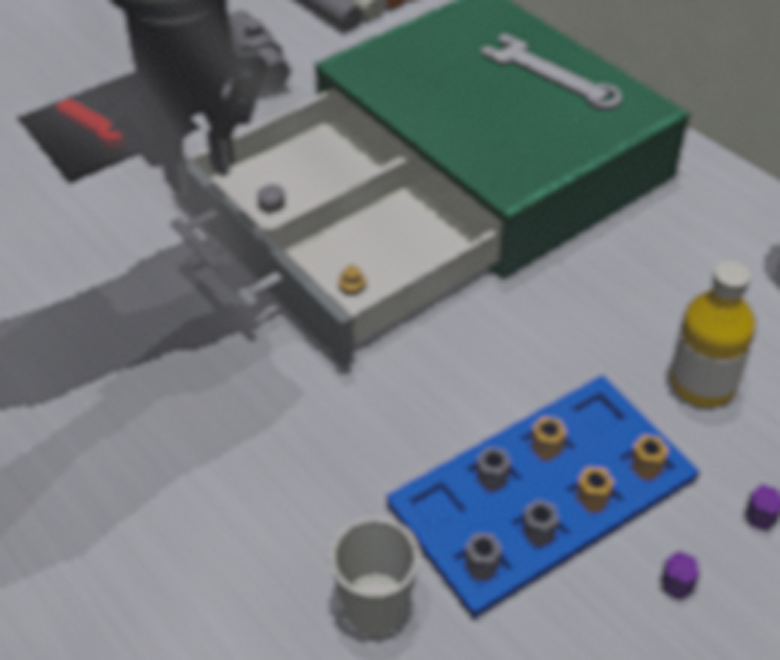

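```bash
python3 plan.py .51 -.29 .17 -97.5
```

```text
shift mm [314.6 -29.   81.2] turn [-0.16  5.01 -0.09] rows>= 8.0 tcp [0.4426 0.0279 0.1412] [-89.8   0.1 -92.5] w 0.0309 F [-0.4 -0.2 -0.3] t 6.1 q7 5.1
```

```bash
python3 -m inch '[{"x":20,"y":-3,"z":6,"rx":0,"ry":0,"rz":0,"gripper":0.4},{"x":35,"y":-3,"z":9,"rx":0,"ry":0,"rz":0,"gripper":0.4},{"x":35,"y":-3,"z":9,"rx":0,"ry":0,"rz":0,"gripper":0.4},{"x":35,"y":-3,"z":9,"rx":0,"ry":0,"rz":0,"gripper":0.4},{"x":35,"y":-3,"z":9,"rx":0,"ry":0,"rz":0,"gripper":0.4},{"x":35,"y":-3,"z":9,"rx":0,"ry":0,"rz":0,"gripper":0.4},{"x":35,"y":-3,"z":9,"rx":0,"ry":0,"rz":0,"gripper":0.4},{"x":35,"y":-3,"z":9,"rx":0,"ry":0,"rz":0,"gripper":0.4},{"x":35,"y":-5,"z":9,"rx":0,"ry":0,"rz":0,"gripper":0.4},{"x":15,"y":0,"z":4,"rx":0,"ry":0,"rz":0,"gripper":0.4},{"x":0,"y":0,"z":0,"rx":0,"ry":5,"rz":0,"gripper":0.4},{"x":0,"y":0,"z":0,"rx":0,"ry":0,"rz":0,"gripper":0.4}]'
python3 look.py b
```

```text
clock: 7.12
tcp_pos: [0.5093, -0.2918, 0.1675]
ee_rot: [-90.1, 0.0, -97.9]
force: [0.6, 0.0, -0.6]
gripper_width: 0.034
```

View pics/wrist_b.png

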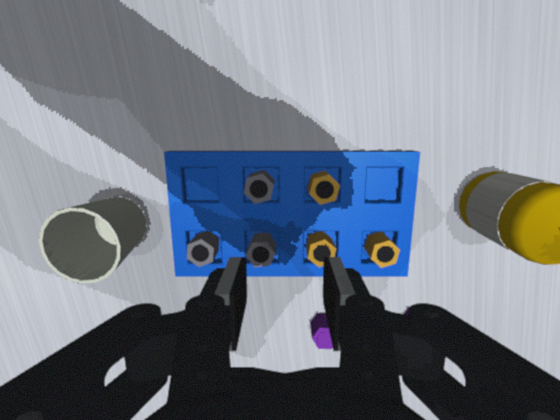

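```bash
cat > nuts.py <<'E'
from h import *
c=arm.capture("wrist"); W=cloud(c); z=W[...,2]
m=(z>.0265)&(z<.0345)&(W[...,1]<-.15)&(W[...,1]>-.42)&(W[...,0]>.38)&(W[...,0]<.65)
hsv=cv2.cvtColor(c["pixels"],cv2.COLOR_RGB2HSV)
k,l,st,ce=cv2.connectedComponentsWithStats(m.astype(np.uint8),connectivity=4)
for i in range(1,k):
    if st[i,4]<150: continue
    P=W[l==i]; 
    cnt,_=cv2.findContours((l==i).astype(np.uint8),cv2.RETR_EXTERNAL,cv2.CHAIN_APPROX_NONE)
    hu=cv2.convexHull(max(cnt,key=len))[:,0].astype(float)
    Q=np.array([onz(c,u,v,.030)[:2] for u,v in hu])*1000
    (cx,cy),(w,h),a=cv2.minAreaRect(Q.astype(np.float32))
    # resample hull, 6th harmonic
    N=np.vstack([Q,Q[:1]]); s=np.r_[0,np.cumsum(np.linalg.norm(np.diff(N,axis=0),axis=1))]
    t=np.linspace(0,s[-1],600,endpoint=False); B=np.c_[np.interp(t,s,N[:,0]),np.interp(t,s,N[:,1])]
    M=cv2.moments(Q.astype(np.float32)); g=np.array([M["m10"],M["m01"]])/M["m00"]
    d=B-g; th=np.arctan2(d[:,1],d[:,0]); r=np.hypot(*d.T)
    o=np.argsort(th); T=np.linspace(-np.pi,np.pi,720,endpoint=False); rr=np.interp(T,th[o],r[o],period=2*np.pi)
    f=(rr*np.exp(1j*6*T)).mean(); cor=np.degrees(np.angle(f))/6
    print("px",np.round(ce[i]),"xy",np.round(g,1),"size",round(w,1),round(h,1),"n",st[i,4],"corner",round(cor,1),"amp",round(abs(f),2),"z",round(float(np.nanmedian(P[:,2])),4),"hsv",np.median(hsv[l==i],0))
    # yaw with jaw normal onto flat: jaw angle = psi+90 ; flats at cor+30+60k
    print("    psi options",[round(((cor+30+60*k2-90)+180)%360-180,1) for k2 in range(6)])
E
python3 nuts.py
```

```text
px [258. 188.] xy [ 491.4 -271.1] size 22.0 24.3 n 652 corner 8.0 amp 0.27 z 0.0302 hsv [120.  18.  76.]
    psi options [np.float64(-52.0), np.float64(8.0), np.float64(68.0), np.float64(128.0), np.float64(-172.0), np.float64(-112.0)]
px [324. 189.] xy [ 543.5 -278.6] size 24.8 22.4 n 664 corner 8.3 amp 0.31 z 0.0302 hsv [ 21. 144. 102.]
    psi options [np.float64(-51.7), np.float64(8.3), np.float64(68.3), np.float64(128.3), np.float64(-171.7), np.float64(-111.7)]
px [200. 252.] xy [ 434.5 -319. ] size 25.4 22.0 n 590 corner 16.7 amp 0.27 z 0.0301 hsv [120.   16.  100.5]
    psi options [np.float64(-43.3), np.float64(16.7), np.float64(76.7), np.float64(136.7), np.float64(-163.3), np.float64(-103.3)]
px [320. 251.] xy [ 535.5 -331.7] size 22.8 22.6 n 521 corner 15.1 amp 0.19 z 0.0301 hsv [ 21. 154. 133.]
    psi options [np.float64(-44.9), np.float64(15.1), np.float64(75.1), np.float64(135.1), np.float64(-164.9), np.float64(-104.9)]
px [384. 253.] xy [ 588.6 -339.8] size 22.0 26.2 n 596 corner 10.1 amp 0.26 z 0.0302 hsv [ 21.  154.5 154.5]
    psi options [np.float64(-49.9), np.float64(10.1), np.float64(70.1), np.float64(130.1), np.float64(-169.9), np.float64(-109.9)]
px [260. 253.] xy [ 484.8 -326.5] size 25.4 22.1 n 589 corner -3.6 amp 0.27 z 0.0301 hsv [115.  18.  62.]
    psi options [np.float64(-63.6), np.float64(-3.6), np.float64(56.4), np.float64(116.4), np.float64(176.4), np.float64(-123.6)]
```

```bash
python3 - <<'E'
from h import *
for n in("scene","side"):
    c=arm.capture(n);W=cloud(c);z=W[...,2]
    m=(W[...,0]>.55)&(W[...,0]<.85)&(W[...,1]<-.2)&(W[...,1]>-.45)&(z>.04)&(z<.2); print(n,"bottle",np.round(np.nanpercentile(W[m],[2,50,98],axis=0),3).tolist())
    m=(W[...,0]>.25)&(W[...,0]<.42)&(W[...,1]<-.2)&(W[...,1]>-.45)&(z>.04)&(z<.09); print(n,"cup",np.round(np.nanpercentile(W[m],[2,50,98],axis=0),3).tolist())
E
python3 plan.py .5435 -.2786 .023 -111.7
```

```text
scene bottle [[0.672, -0.407, 0.043], [0.707, -0.303, 0.079], [0.849, -0.273, 0.131]]
scene cup [[0.332, -0.321, 0.041], [0.36, -0.294, 0.055], [0.389, -0.264, 0.067]]
side bottle [[0.663, -0.427, 0.042], [0.832, -0.327, 0.078], [0.849, -0.28, 0.131]]
side cup [[0.329, -0.32, 0.041], [0.36, -0.288, 0.057], [0.385, -0.264, 0.067]]
shift mm [-15.7 145.3  31.6] turn [ 1.000e-02  1.431e+01 -2.000e-02] rows>= 4.0 tcp [ 0.5101 -0.2902  0.1683] [-90.    0.  -97.4] w 0.0339 F [-0.6  0.1  0.4] t 7.4 q7 33.8
```

```bash
python3 -m inch '[{"x":-7.9,"y":20,"z":15.8,"rx":0,"ry":0,"rz":0,"gripper":0.4},{"x":-7.9,"y":20,"z":15.8,"rx":0,"ry":0,"rz":0,"gripper":0.4},{"x":0,"y":20,"z":0,"rx":0,"ry":7.1,"rz":0,"gripper":0.4},{"x":0,"y":20,"z":0,"rx":0,"ry":7.1,"rz":0,"gripper":0.4},{"x":0,"y":25,"z":0,"rx":0,"ry":0,"rz":0,"gripper":0.4},{"x":0,"y":20,"z":0,"rx":0,"ry":0,"rz":0,"gripper":0.4},{"x":0,"y":12,"z":0,"rx":0,"ry":0,"rz":0,"gripper":0.4},{"x":0,"y":8,"z":0,"rx":0,"ry":0,"rz":0,"gripper":0.4},{"x":0,"y":0,"z":0,"rx":0,"ry":0,"rz":0,"gripper":0},{"x":0,"y":0,"z":0,"rx":0,"ry":0,"rz":0,"gripper":0},{"x":0,"y":0,"z":0,"rx":0,"ry":0,"rz":0,"gripper":0},{"x":0,"y":0,"z":0,"rx":0,"ry":0,"rz":0,"gripper":0}]'
python3 look.py c
```

```text
clock: 8.42
tcp_pos: [0.5438, -0.2794, 0.0241]
ee_rot: [-89.9, 0.0, -111.7]
force: [-1.3, 0.0, 0.3]
gripper_width: 0.0206
```

View pics/wrist_c.png

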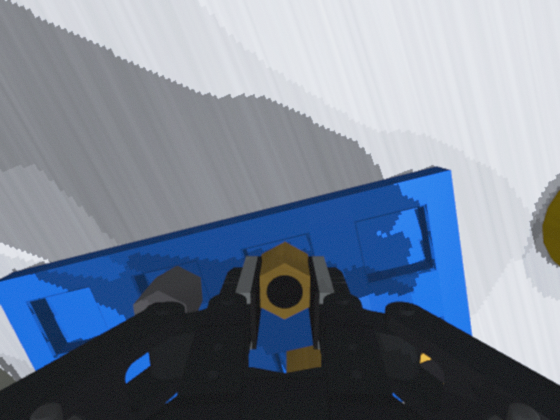

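```bash
cat > bay.py <<'E'
from h import *
a=np.radians(-2.5); ux=np.array([np.cos(a),np.sin(a)]); uy=np.array([-np.sin(a),np.cos(a)]); mid=np.array([.4894,.0235])
def tow(x,y): return mid+ux*x+uy*y
def tob(p): d=np.asarray(p)[:2]-mid; return np.round([d@ux,d@uy],4)
E
python3 - <<'E'
from bay import *
s=arm.capture("scene")
for n,(u,v,z) in dict(plug=(292.4,197.5,.036),cap=(328.8,235,.034),wl=(292,171,.066),fpR=(294,162,.066),fpL=(376,238.5,.066),div=(329,203,.05)).items():
    p=onz(s,u,v,z); print(n,np.round(p,3),tob(p),np.round(dep(s,u,v),3))
for x,y in [(.075,-.035),(.075,-.09),(.12,-.035),(.12,-.09)]: print(x,y,np.round(tow(x,y),4))
E
```

```text
plug [ 0.537 -0.05   0.036] [ 0.0511 -0.071 ] [ 0.537 -0.05   0.036]
cap [0.545 0.079 0.034] [0.053  0.0583] [0.544 0.079 0.032]
wl [ 0.501 -0.092  0.066] [ 0.0162 -0.1152] [ 0.491 -0.103  0.048]
fpR [ 0.478 -0.11   0.066] [-0.0055 -0.1335] [ 0.479 -0.109  0.067]
fpL [0.491 0.164 0.066] [-0.0048  0.1404] [0.489 0.163 0.064]
div [0.491 0.025 0.05 ] [0.002  0.0016] [0.492 0.026 0.051]
0.075 -0.035 [ 0.5628 -0.0147]
0.075 -0.09 [ 0.5604 -0.0697]
0.12 -0.035 [ 0.6078 -0.0167]
0.12 -0.09 [ 0.6054 -0.0716]
```

```bash
python3 -c "
from bay import *
print({k:np.round(tow(*k),4) for k in [(.115,-.03),(.115,-.065),(.115,-.1),(.115,.028),(.115,.065),(.045,.022)]})"; python3 plan.py .603 -.0115 .04 -92.5
```

```text
{(0.115, -0.03): array([ 0.603 , -0.0115]), (0.115, -0.065): array([ 0.6015, -0.0465]), (0.115, -0.1): array([ 0.5999, -0.0814]), (0.115, 0.028): array([0.6055, 0.0465]), (0.115, 0.065): array([0.6071, 0.0834]), (0.045, 0.022): array([0.5353, 0.0435])}
shift mm [-270.8  -16.4  -43.9] turn [ -0.02 -19.21   0.  ] rows>= 7.0 tcp [ 0.5436 -0.2793  0.0236] [ -90.     0.  -111.7] w 0.0203 F [ 0.4 -0.2 -0.8] t 8.6 q7 25.1
```

```bash
python3 -m inch '[{"x":0,"y":-10,"z":0,"rx":0,"ry":0,"rz":0,"gripper":0},{"x":0,"y":-30,"z":0,"rx":0,"ry":0,"rz":0,"gripper":0},{"x":0,"y":-30,"z":0,"rx":0,"ry":0,"rz":0,"gripper":0},{"x":-20,"y":-30,"z":-3.2,"rx":0,"ry":0,"rz":0,"gripper":0},{"x":-34,"y":0,"z":-5.5,"rx":0,"ry":0,"rz":0,"gripper":0},{"x":-34,"y":0,"z":-5.5,"rx":0,"ry":0,"rz":0,"gripper":0},{"x":-34,"y":0,"z":-5.5,"rx":0,"ry":0,"rz":0,"gripper":0},{"x":-34,"y":0,"z":-5.5,"rx":0,"ry":0,"rz":0,"gripper":0},{"x":-34,"y":0,"z":-5.5,"rx":0,"ry":0,"rz":0,"gripper":0},{"x":-34,"y":0,"z":-5.5,"rx":0,"ry":0,"rz":0,"gripper":0},{"x":-34,"y":0,"z":-5.5,"rx":0,"ry":0,"rz":0,"gripper":0},{"x":-12.8,"y":0,"z":-2.2,"rx":0,"ry":0,"rz":0,"gripper":0}]'
python3 -m inch '[{"x":0,"y":0,"z":0,"rx":0,"ry":-6.4,"rz":0,"gripper":0},{"x":0,"y":0,"z":0,"rx":0,"ry":-6.4,"rz":0,"gripper":0},{"x":0,"y":0,"z":0,"rx":0,"ry":-6.4,"rz":0,"gripper":0},{"x":0,"y":0,"z":0,"rx":0,"ry":0,"rz":0,"gripper":0}]'
python3 plan.py .603 -.0115 .04 -92.5; python3 look.py d
```

```text
clock: 9.62
tcp_pos: [0.6037, -0.0058, 0.1238]
ee_rot: [-90.0, 0.1, -111.4]
force: [0.5, 0.7, -0.2]
gripper_width: 0.0206
clock: 9.95
tcp_pos: [0.6029, -0.0118, 0.1241]
ee_rot: [-90.0, 0.0, -92.2]
force: [-0.5, 0.5, 0.1]
gripper_width: 0.0207
shift mm [-0.3 84.1 -0. ] turn [-0.04  0.3  -0.01] rows>= 3.0 tcp [ 0.6029 -0.0118  0.1241] [-90.    0.  -92.2] w 0.0207 F [-0.5  0.5  0.1] t 9.9 q7 12.3
```

View pics/wrist_d.png

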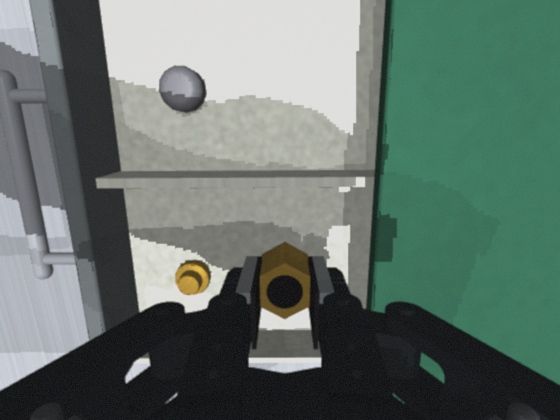

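```bash
python3 -m inch '[{"x":0,"y":25,"z":0,"rx":0,"ry":0,"rz":0,"gripper":0},{"x":0,"y":30,"z":0,"rx":0,"ry":0,"rz":0,"gripper":0},{"x":0,"y":20,"z":0,"rx":0,"ry":0,"rz":0,"gripper":0},{"x":0,"y":8,"z":0,"rx":0,"ry":0,"rz":0,"gripper":0},{"x":0,"y":0,"z":0,"rx":0,"ry":0,"rz":0,"gripper":0},{"x":0,"y":0,"z":0,"rx":0,"ry":0,"rz":0,"gripper":0.4},{"x":0,"y":0,"z":0,"rx":0,"ry":0,"rz":0,"gripper":0.4},{"x":0,"y":0,"z":0,"rx":0,"ry":0,"rz":0,"gripper":0.4},{"x":0,"y":-25,"z":0,"rx":0,"ry":0,"rz":0,"gripper":0.4},{"x":0,"y":-35,"z":0,"rx":0,"ry":0,"rz":0,"gripper":0.4},{"x":0,"y":-25,"z":0,"rx":0,"ry":0,"rz":0,"gripper":0.4},{"x":0,"y":0,"z":0,"rx":0,"ry":0,"rz":0,"gripper":0.4}]'
python3 look.py e;python3 plan.py .588 -.340 .024 -110
```

```text
clock: 11.1
tcp_pos: [0.6054, -0.0118, 0.1311]
ee_rot: [-89.6, 0.1, -92.6]
force: [0.2, -0.1, -0.4]
gripper_width: 0.0339
shift mm [329.2 101.7  -0.7] turn [-0.05 17.49 -0.04] rows>= 9.0 tcp [ 0.603  -0.0112  0.1259] [-89.9   0.  -92.5] w 0.0338 F [ 0.5 -0.2 -0.5] t 11.2 q7 12.1
```

View pics/wrist_e.png

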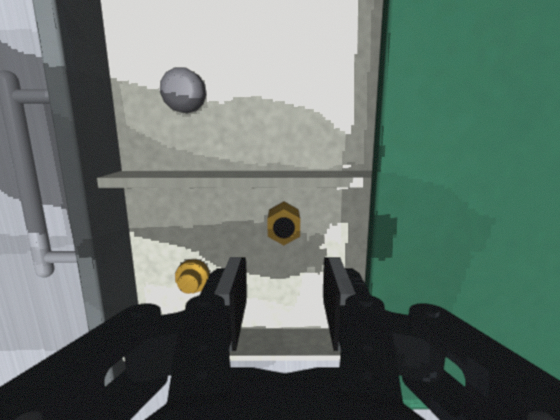

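The first nut stands in the brass bay at (284,222), beside the plug. Next is the brass nut at the far corner.

```bash
python3 -m inch '[{"x":20,"y":0,"z":0,"rx":0,"ry":0,"rz":0,"gripper":0.4},{"x":37,"y":0,"z":0,"rx":0,"ry":0,"rz":0,"gripper":0.4},{"x":37,"y":0,"z":0,"rx":0,"ry":0,"rz":0,"gripper":0.4},{"x":37,"y":0,"z":0,"rx":0,"ry":0,"rz":0,"gripper":0.4},{"x":37,"y":0,"z":0,"rx":0,"ry":0,"rz":0,"gripper":0.4},{"x":37,"y":0,"z":0,"rx":0,"ry":0,"rz":0,"gripper":0.4},{"x":37,"y":0,"z":0,"rx":0,"ry":0,"rz":0,"gripper":0.4},{"x":37,"y":0,"z":0,"rx":0,"ry":0,"rz":0,"gripper":0.4},{"x":37,"y":0,"z":0,"rx":0,"ry":0,"rz":0,"gripper":0.4},{"x":13,"y":0,"z":-0.7,"rx":0,"ry":5.5,"rz":0,"gripper":0.4},{"x":0,"y":0,"z":0,"rx":0,"ry":6,"rz":0,"gripper":0.4},{"x":0,"y":0,"z":0,"rx":0,"ry":6,"rz":0,"gripper":0.4}]'
python3 -m inch '[{"x":0,"y":0,"z":0,"rx":0,"ry":0,"rz":0,"gripper":0.4}]'
python3 plan.py .588 -.340 .024 -110;python3 look.py f; python3 nuts.py
```

```text
clock: 12.25
tcp_pos: [0.5865, -0.3416, 0.1241]
ee_rot: [-90.1, -0.0, -110.5]
force: [0.5, 0.6, 0.5]
gripper_width: 0.0341
clock: 12.33
tcp_pos: [0.5871, -0.3402, 0.124]
ee_rot: [-90.1, -0.0, -110.4]
force: [-0.0, 0.3, 0.5]
gripper_width: 0.0345
shift mm [ -0.5 100.    0.9] turn [ 0.11 -0.36  0.  ] rows>= 3.0 tcp [ 0.5871 -0.3402  0.124 ] [ -90.1   -0.  -110.4] w 0.0345 F [-0.   0.3  0.5] t 12.3 q7 24.5
px [115. 177.] xy [ 492.  -271.3] size 26.6 22.1 n 1005 corner 7.8 amp 0.29 z 0.0301 hsv [120.  15.  78.]
    psi options [np.float64(-52.2), np.float64(7.8), np.float64(67.8), np.float64(127.8), np.float64(-172.2), np.float64(-112.2)]
px [286. 222.] xy [ 589.2 -340. ] size 25.3 21.7 n 879 corner 10.7 amp 0.3 z 0.0302 hsv [ 21. 146. 104.]
    psi options [np.float64(-49.3), np.float64(10.7), np.float64(70.7), np.float64(130.7), np.float64(-169.3), np.float64(-109.3)]
px [212. 237.] xy [ 536.5 -332.4] size 25.2 22.5 n 858 corner 12.1 amp 0.26 z 0.0301 hsv [ 21. 151. 100.]
    psi options [np.float64(-47.9), np.float64(12.1), np.float64(72.1), np.float64(132.1), np.float64(-167.9), np.float64(-107.9)]
px [143. 253.] xy [ 485.4 -326.8] size 24.1 24.7 n 859 corner -2.2 amp 0.27 z 0.03 hsv [120.  16. 104.]
    psi options [np.float64(-62.2), np.float64(-2.2), np.float64(57.8), np.float64(117.8), np.float64(177.8), np.float64(-122.2)]
px [ 75. 266.] xy [ 435.4 -319.1] size 27.4 22.0 n 847 corner 14.3 amp 0.26 z 0.03 hsv [118.  17.  99.]
    psi options [np.float64(-45.7), np.float64(14.3), np.float64(74.3), np.float64(134.3), np.float64(-165.7), np.float64(-105.7)]
```

View pics/wrist_f.png

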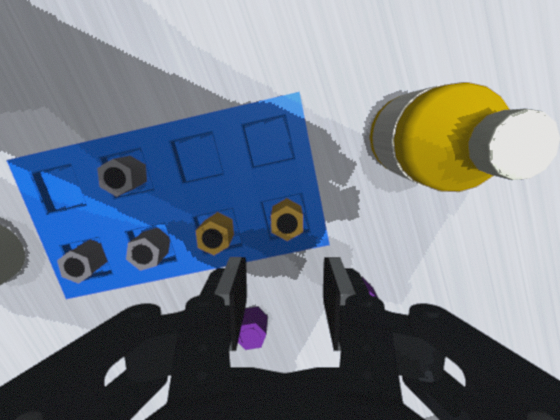

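```bash
python3 -m inch '[{"x":0,"y":25,"z":1.5,"rx":0,"ry":0,"rz":0,"gripper":0.4},{"x":0,"y":30,"z":0,"rx":0,"ry":0,"rz":0,"gripper":0.4},{"x":0,"y":25,"z":0,"rx":0,"ry":0,"rz":0,"gripper":0.4},{"x":0,"y":12,"z":0,"rx":0,"ry":0,"rz":0,"gripper":0.4},{"x":0,"y":8,"z":0,"rx":0,"ry":0,"rz":0,"gripper":0.4},{"x":0,"y":0,"z":0,"rx":0,"ry":0,"rz":0,"gripper":0},{"x":0,"y":0,"z":0,"rx":0,"ry":0,"rz":0,"gripper":0},{"x":0,"y":0,"z":0,"rx":0,"ry":0,"rz":0,"gripper":0},{"x":0,"y":0,"z":0,"rx":0,"ry":0,"rz":0,"gripper":0},{"x":0,"y":-10,"z":0,"rx":0,"ry":0,"rz":0,"gripper":0},{"x":0,"y":-30,"z":0,"rx":0,"ry":0,"rz":0,"gripper":0},{"x":0,"y":-30,"z":0,"rx":0,"ry":0,"rz":0,"gripper":0}]'
python3 plan.py .6005 -.067 .121 -92.5
```

```text
clock: 13.53
tcp_pos: [0.5886, -0.3405, 0.0965]
ee_rot: [-90.1, -0.0, -110.0]
force: [0.1, 1.1, -0.1]
gripper_width: 0.0201
shift mm [-261.1  -24.4  -82.5] turn [ 7.000e-02 -1.752e+01 -1.000e-02] rows>= 7.0 tcp [ 0.5886 -0.3405  0.0965] [ -90.1   -0.  -110. ] w 0.0201 F [ 0.1  1.1 -0.1] t 13.5 q7 25.5
```

```bash
python3 -m inch '[{"x":-15,"y":-24,"z":-5,"rx":0,"ry":0,"rz":0,"gripper":0},{"x":-33,"y":0,"z":-10,"rx":0,"ry":0,"rz":0,"gripper":0},{"x":-33,"y":0,"z":-10,"rx":0,"ry":0,"rz":0,"gripper":0},{"x":-33,"y":0,"z":-10,"rx":0,"ry":0,"rz":0,"gripper":0},{"x":-33,"y":0,"z":-10,"rx":0,"ry":0,"rz":0,"gripper":0},{"x":-33,"y":0,"z":-11,"rx":0,"ry":0,"rz":0,"gripper":0},{"x":-33,"y":0,"z":-11,"rx":0,"ry":0,"rz":0,"gripper":0},{"x":-34.4,"y":0,"z":-10.6,"rx":0,"ry":0,"rz":0,"gripper":0},{"x":0,"y":0,"z":0,"rx":0,"ry":-5.8,"rz":0,"gripper":0},{"x":0,"y":0,"z":0,"rx":0,"ry":-5.8,"rz":0,"gripper":0},{"x":0,"y":0,"z":0,"rx":0,"ry":-5.9,"rz":0,"gripper":0},{"x":0,"y":0,"z":0,"rx":0,"ry":0,"rz":0,"gripper":0}]'
python3 plan.py .5999 -.0814 .04 -92.5
```

```text
clock: 14.53
tcp_pos: [0.6013, -0.0816, 0.1207]
ee_rot: [-89.9, 0.0, -92.2]
force: [-0.4, -1.1, -1.1]
gripper_width: 0.0199
shift mm [-0.1 80.7 -1.5] turn [-0.09  0.3  -0.01] rows>= 2.0 tcp [ 0.6013 -0.0816  0.1207] [-89.9   0.  -92.2] w 0.0199 F [-0.4 -1.1 -1.1] t 14.5 q7 19.0
```

```bash
python3 -m inch '[{"x":0,"y":25,"z":-1.5,"rx":0,"ry":0,"rz":0,"gripper":0},{"x":0,"y":30,"z":0,"rx":0,"ry":0,"rz":0,"gripper":0},{"x":0,"y":18,"z":0,"rx":0,"ry":0,"rz":0,"gripper":0},{"x":0,"y":7.5,"z":0,"rx":0,"ry":0,"rz":0,"gripper":0},{"x":0,"y":0,"z":0,"rx":0,"ry":0,"rz":0,"gripper":0},{"x":0,"y":0,"z":0,"rx":0,"ry":0,"rz":0,"gripper":0.4},{"x":0,"y":0,"z":0,"rx":0,"ry":0,"rz":0,"gripper":0.4},{"x":0,"y":0,"z":0,"rx":0,"ry":0,"rz":0,"gripper":0.4},{"x":0,"y":-25,"z":0,"rx":0,"ry":0,"rz":0,"gripper":0.4},{"x":0,"y":-35,"z":0,"rx":0,"ry":0,"rz":0,"gripper":0.4},{"x":0,"y":-25,"z":0,"rx":0,"ry":0,"rz":0,"gripper":0.4},{"x":0,"y":0,"z":0,"rx":0,"ry":0,"rz":0,"gripper":0.4}]'
python3 look.py g;python3 plan.py .5367 -.3325 .124 -108
```

```text
clock: 15.53
tcp_pos: [0.6018, -0.0822, 0.1294]
ee_rot: [-89.6, 0.0, -92.6]
force: [1.2, -0.5, 0.4]
gripper_width: 0.0343
shift mm [ 2.537e+02  1.000e-01 -5.170e+01] turn [-0.04 15.48 -0.03] rows>= 7.0 tcp [ 0.5995 -0.0813  0.1242] [-90.    0.  -92.5] w 0.0345 F [-0.1  0.6 -0.6] t 15.7 q7 18.7
```

View pics/wrist_g.png

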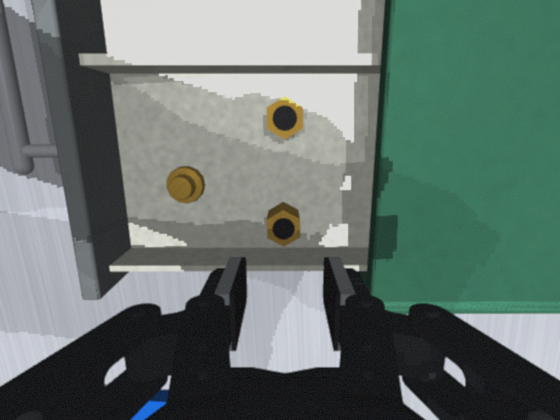

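The brass bay now holds two nuts, at (285,118) and (283,224), and the plug at (185,185). I go for the third brass nut at (.5367, -.3325).

```bash
python3 -m inch '[{"x":20,"y":0,"z":-4,"rx":0,"ry":0,"rz":0,"gripper":0.4},{"x":36,"y":0,"z":-7,"rx":0,"ry":0,"rz":0,"gripper":0.4},{"x":36,"y":0,"z":-7,"rx":0,"ry":0,"rz":0,"gripper":0.4},{"x":36,"y":0,"z":-7,"rx":0,"ry":0,"rz":0,"gripper":0.4},{"x":36,"y":0,"z":-7,"rx":0,"ry":0,"rz":0,"gripper":0.4},{"x":36,"y":0,"z":-7,"rx":0,"ry":0,"rz":0,"gripper":0.4},{"x":36,"y":0,"z":-7,"rx":0,"ry":0,"rz":0,"gripper":0.4},{"x":17.7,"y":0,"z":-5.7,"rx":0,"ry":0,"rz":0,"gripper":0.4},{"x":0,"y":0,"z":0,"rx":0,"ry":5.2,"rz":0,"gripper":0.4},{"x":0,"y":0,"z":0,"rx":0,"ry":5.2,"rz":0,"gripper":0.4},{"x":0,"y":0,"z":0,"rx":0,"ry":5.1,"rz":0,"gripper":0.4},{"x":0,"y":0,"z":0,"rx":0,"ry":0,"rz":0,"gripper":0.4}]'
python3 plan.py .5367 -.3325 .024 -108
```

```text
clock: 16.68
tcp_pos: [0.5361, -0.3325, 0.1227]
ee_rot: [-90.1, 0.0, -108.3]
force: [0.0, -0.8, -1.0]
gripper_width: 0.0342
shift mm [-0.2 98.7  0.7] turn [ 0.1 -0.3 -0. ] rows>= 3.0 tcp [ 0.5361 -0.3325  0.1227] [ -90.1    0.  -108.3] w 0.0342 F [ 0.  -0.8 -1. ] t 16.7 q7 29.0
```

```bash
python3 -m inch '[{"x":0,"y":25,"z":0.7,"rx":0,"ry":0,"rz":0,"gripper":0.4},{"x":0,"y":30,"z":0,"rx":0,"ry":0,"rz":0,"gripper":0.4},{"x":0,"y":25,"z":0,"rx":0,"ry":0,"rz":0,"gripper":0.4},{"x":0,"y":12,"z":0,"rx":0,"ry":0,"rz":0,"gripper":0.4},{"x":0,"y":7,"z":0,"rx":0,"ry":0,"rz":0,"gripper":0.4},{"x":0,"y":0,"z":0,"rx":0,"ry":0,"rz":0,"gripper":0},{"x":0,"y":0,"z":0,"rx":0,"ry":0,"rz":0,"gripper":0},{"x":0,"y":0,"z":0,"rx":0,"ry":0,"rz":0,"gripper":0},{"x":0,"y":0,"z":0,"rx":0,"ry":0,"rz":0,"gripper":0},{"x":0,"y":-10,"z":0,"rx":0,"ry":0,"rz":0,"gripper":0},{"x":0,"y":-30,"z":0,"rx":0,"ry":0,"rz":0,"gripper":0},{"x":0,"y":-30,"z":0,"rx":0,"ry":0,"rz":0,"gripper":0}]'
python3 plan.py .6015 -.0465 .121 -92.5
```

```text
clock: 17.68
tcp_pos: [0.5367, -0.3329, 0.0961]
ee_rot: [-90.1, 0.0, -108.0]
force: [1.0, 0.1, 0.6]
gripper_width: 0.0203
shift mm [-292.3  -24.9  -27.1] turn [ 7.000e-02 -1.553e+01 -1.000e-02] rows>= 8.0 tcp [ 0.5367 -0.3329  0.0961] [ -90.1    0.  -108. ] w 0.0203 F [1.  0.1 0.6] t 17.7 q7 30.1
```

```bash
python3 -m inch '[{"x":-15,"y":-25,"z":-1.5,"rx":0,"ry":0,"rz":0,"gripper":0},{"x":-36,"y":-3,"z":-3.4,"rx":0,"ry":0,"rz":0,"gripper":0},{"x":-36,"y":-3,"z":-3.4,"rx":0,"ry":0,"rz":0,"gripper":0},{"x":-36,"y":0,"z":-3.4,"rx":0,"ry":0,"rz":0,"gripper":0},{"x":-36,"y":0,"z":-3.4,"rx":0,"ry":0,"rz":0,"gripper":0},{"x":-36,"y":0,"z":-3.4,"rx":0,"ry":0,"rz":0,"gripper":0},{"x":-36,"y":0,"z":-3.4,"rx":0,"ry":0,"rz":0,"gripper":0},{"x":-36,"y":0,"z":-3.4,"rx":0,"ry":0,"rz":0,"gripper":0},{"x":-25.3,"y":0,"z":-1.8,"rx":0,"ry":-4.5,"rz":0,"gripper":0},{"x":0,"y":0,"z":0,"rx":0,"ry":-5.5,"rz":0,"gripper":0},{"x":0,"y":0,"z":0,"rx":0,"ry":-5.5,"rz":0,"gripper":0},{"x":0,"y":0,"z":0,"rx":0,"ry":0,"rz":0,"gripper":0}]'
python3 plan.py .6015 -.0465 .04 -92.5
```

```text
clock: 18.68
tcp_pos: [0.6022, -0.0463, 0.1271]
ee_rot: [-89.9, 0.0, -92.2]
force: [0.4, -1.8, -0.1]
gripper_width: 0.0202
shift mm [ 0.3 87.1 -0.8] turn [-0.07  0.31 -0.02] rows>= 3.0 tcp [ 0.6022 -0.0463  0.1271] [-89.9   0.  -92.2] w 0.0202 F [ 0.4 -1.8 -0.1] t 18.7 q7 15.9
```

```bash
python3 -m inch '[{"x":0,"y":30,"z":-0.8,"rx":0,"ry":0,"rz":0,"gripper":0},{"x":0,"y":30,"z":0,"rx":0,"ry":0,"rz":0,"gripper":0},{"x":0,"y":19,"z":0,"rx":0,"ry":0,"rz":0,"gripper":0},{"x":0,"y":8,"z":0,"rx":0,"ry":0,"rz":0,"gripper":0},{"x":0,"y":0,"z":0,"rx":0,"ry":0,"rz":0,"gripper":0},{"x":0,"y":0,"z":0,"rx":0,"ry":0,"rz":0,"gripper":0.4},{"x":0,"y":0,"z":0,"rx":0,"ry":0,"rz":0,"gripper":0.4},{"x":0,"y":0,"z":0,"rx":0,"ry":0,"rz":0,"gripper":0.4},{"x":0,"y":-25,"z":0,"rx":0,"ry":0,"rz":0,"gripper":0.4},{"x":0,"y":-35,"z":0,"rx":0,"ry":0,"rz":0,"gripper":0.4},{"x":0,"y":-25,"z":0,"rx":0,"ry":0,"rz":0,"gripper":0.4},{"x":0,"y":0,"z":0,"rx":0,"ry":0,"rz":0,"gripper":0.4}]'
python3 look.py i;python3 plan.py .4917 -.2712 .124 -112
```

```text
clock: 19.68
tcp_pos: [0.6036, -0.0471, 0.1296]
ee_rot: [-89.6, 0.0, -92.6]
force: [1.2, 0.2, 0.1]
gripper_width: 0.0338
shift mm [ 2.295e+02  2.000e-01 -9.960e+01] turn [-0.05 19.48 -0.04] rows>= 6.0 tcp [ 0.6013 -0.0463  0.1244] [-89.9   0.  -92.5] w 0.0341 F [-0.8  0.2 -0.3] t 19.8 q7 15.9
```

View pics/wrist_i.png

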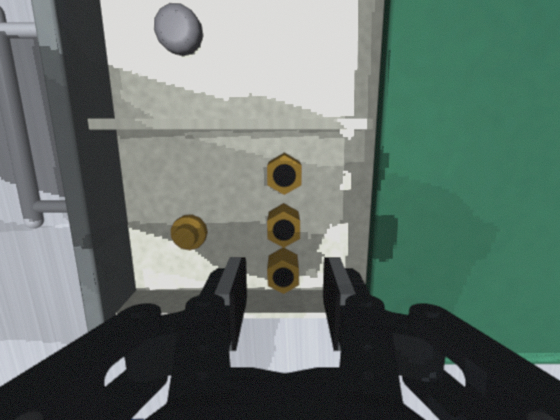

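All three brass nuts stand in the bay in a column at about x = 284, rows 174, 230 and 276. Next are the grey nuts; the first is G1.

```bash
python3 -m inch '[{"x":15,"y":0,"z":-6,"rx":0,"ry":0,"rz":0,"gripper":0.4},{"x":34,"y":0,"z":-15,"rx":0,"ry":0,"rz":0,"gripper":0.4},{"x":34,"y":0,"z":-15,"rx":0,"ry":0,"rz":0,"gripper":0.4},{"x":34,"y":0,"z":-15,"rx":0,"ry":0,"rz":0,"gripper":0.4},{"x":34,"y":0,"z":-15,"rx":0,"ry":0,"rz":0,"gripper":0.4},{"x":34,"y":0,"z":-15,"rx":0,"ry":0,"rz":0,"gripper":0.4},{"x":34,"y":0,"z":-15,"rx":0,"ry":0,"rz":0,"gripper":0.4},{"x":10.5,"y":0,"z":-3.6,"rx":0,"ry":0,"rz":0,"gripper":0.4},{"x":0,"y":0,"z":0,"rx":0,"ry":6.5,"rz":0,"gripper":0.4},{"x":0,"y":0,"z":0,"rx":0,"ry":6.5,"rz":0,"gripper":0.4},{"x":0,"y":0,"z":0,"rx":0,"ry":6.5,"rz":0,"gripper":0.4},{"x":0,"y":0,"z":0,"rx":0,"ry":0,"rz":0,"gripper":0.4}]'
python3 plan.py .4917 -.2712 .024 -112
```

```text
clock: 20.83
tcp_pos: [0.4912, -0.2713, 0.123]
ee_rot: [-90.1, -0.0, -112.4]
force: [-0.3, 0.8, 0.0]
gripper_width: 0.034
shift mm [-0.3 99.   0.6] turn [ 0.08 -0.36  0.02] rows>= 3.0 tcp [ 0.4912 -0.2713  0.123 ] [ -90.1   -0.  -112.4] w 0.034 F [-0.3  0.8  0. ] t 20.8 q7 24.3
```

```bash
python3 -m inch '[{"x":0,"y":25,"z":0.6,"rx":0,"ry":0,"rz":0,"gripper":0.4},{"x":0,"y":30,"z":0,"rx":0,"ry":0,"rz":0,"gripper":0.4},{"x":0,"y":25,"z":0,"rx":0,"ry":0,"rz":0,"gripper":0.4},{"x":0,"y":12,"z":0,"rx":0,"ry":0,"rz":0,"gripper":0.4},{"x":0,"y":7,"z":0,"rx":0,"ry":0,"rz":0,"gripper":0.4},{"x":0,"y":0,"z":0,"rx":0,"ry":0,"rz":0,"gripper":0},{"x":0,"y":0,"z":0,"rx":0,"ry":0,"rz":0,"gripper":0},{"x":0,"y":0,"z":0,"rx":0,"ry":0,"rz":0,"gripper":0},{"x":0,"y":0,"z":0,"rx":0,"ry":0,"rz":0,"gripper":0},{"x":0,"y":-10,"z":0,"rx":0,"ry":0,"rz":0,"gripper":0},{"x":0,"y":-30,"z":0,"rx":0,"ry":0,"rz":0,"gripper":0},{"x":0,"y":-30,"z":0,"rx":0,"ry":0,"rz":0,"gripper":0}]'
python3 plan.py .6055 .0465 .126 -92.5
```

```text
clock: 21.83
tcp_pos: [0.4915, -0.2717, 0.0961]
ee_rot: [-90.1, -0.0, -112.0]
force: [0.7, -0.5, 0.5]
gripper_width: 0.0202
shift mm [-337.7  -29.9  -13.7] turn [ 8.000e-02 -1.953e+01 -1.000e-02] rows>= 9.0 tcp [ 0.4915 -0.2717  0.0961] [ -90.1   -0.  -112. ] w 0.0202 F [ 0.7 -0.5  0.5] t 21.8 q7 26.0
```

```bash
python3 -m inch '[{"x":-15,"y":-20,"z":-0.6,"rx":0,"ry":0,"rz":0,"gripper":0},{"x":-35,"y":-10,"z":-1.4,"rx":0,"ry":0,"rz":0,"gripper":0},{"x":-38,"y":0,"z":-1.5,"rx":0,"ry":0,"rz":0,"gripper":0},{"x":-38,"y":0,"z":-1.5,"rx":0,"ry":0,"rz":0,"gripper":0},{"x":-38,"y":0,"z":-1.5,"rx":0,"ry":0,"rz":0,"gripper":0},{"x":-38,"y":0,"z":-1.5,"rx":0,"ry":0,"rz":0,"gripper":0},{"x":-38,"y":0,"z":-1.5,"rx":0,"ry":0,"rz":0,"gripper":0},{"x":-38,"y":0,"z":-1.5,"rx":0,"ry":0,"rz":0,"gripper":0},{"x":-38,"y":0,"z":-1.5,"rx":0,"ry":0,"rz":0,"gripper":0},{"x":-21.7,"y":0,"z":-1.2,"rx":0,"ry":-6.5,"rz":0,"gripper":0},{"x":0,"y":0,"z":0,"rx":0,"ry":-6.5,"rz":0,"gripper":0},{"x":0,"y":0,"z":0,"rx":0,"ry":-6.5,"rz":0,"gripper":0}]'
python3 -m inch '[{"x":0,"y":0,"z":0,"rx":0,"ry":0,"rz":0,"gripper":0}]'
python3 plan.py .6055 .0465 .04 -92.5
```

```text
clock: 22.83
tcp_pos: [0.6063, 0.0485, 0.1258]
ee_rot: [-90.0, 0.0, -92.0]
force: [-0.3, -1.6, 0.4]
gripper_width: 0.0202
clock: 22.92
tcp_pos: [0.6062, 0.0468, 0.1261]
ee_rot: [-89.9, 0.0, -92.1]
force: [0.3, -0.6, 1.0]
gripper_width: 0.0201
shift mm [ 0.4 86.1 -0.8] turn [-0.06  0.36 -0.02] rows>= 3.0 tcp [0.6062 0.0468 0.1261] [-89.9   0.  -92.1] w 0.0201 F [ 0.3 -0.6  1. ] t 22.9 q7 8.1
```

```bash
python3 -m inch '[{"x":0,"y":30,"z":-0.8,"rx":0,"ry":0,"rz":0,"gripper":0},{"x":0,"y":30,"z":0,"rx":0,"ry":0,"rz":0,"gripper":0},{"x":0,"y":18,"z":0,"rx":0,"ry":0,"rz":0,"gripper":0},{"x":0,"y":8,"z":0,"rx":0,"ry":0,"rz":0,"gripper":0},{"x":0,"y":0,"z":0,"rx":0,"ry":0,"rz":0,"gripper":0},{"x":0,"y":0,"z":0,"rx":0,"ry":0,"rz":0,"gripper":0.4},{"x":0,"y":0,"z":0,"rx":0,"ry":0,"rz":0,"gripper":0.4},{"x":0,"y":0,"z":0,"rx":0,"ry":0,"rz":0,"gripper":0.4},{"x":0,"y":-25,"z":0,"rx":0,"ry":0,"rz":0,"gripper":0.4},{"x":0,"y":-35,"z":0,"rx":0,"ry":0,"rz":0,"gripper":0.4},{"x":0,"y":-25,"z":0,"rx":0,"ry":0,"rz":0,"gripper":0.4},{"x":0,"y":0,"z":0,"rx":0,"ry":0,"rz":0,"gripper":0.4}]'
python3 look.py j;python3 plan.py .4854 -.3268 .124 -122.5
```

```text
clock: 23.92
tcp_pos: [0.6077, 0.0464, 0.1295]
ee_rot: [-89.6, 0.1, -92.6]
force: [0.5, -0.2, -0.2]
gripper_width: 0.0344
shift mm [ 378.5    0.  -103.3] turn [-0.04 29.99 -0.04] rows>= 10.0 tcp [0.6053 0.0468 0.1243] [-90.    0.  -92.5] w 0.034 F [ 0.5  0.5 -0.8] t 24.1 q7 8.0
```

View pics/wrist_j.png

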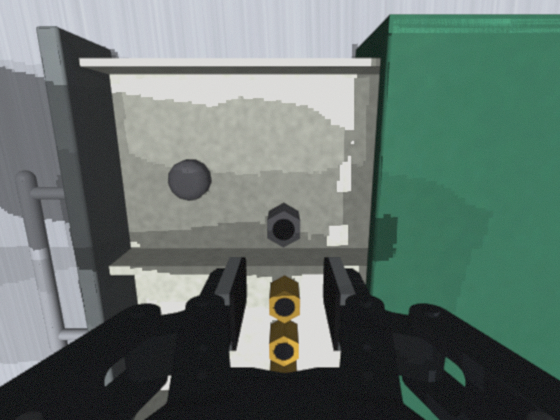

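Grey nut 1 stands at (284,228) in the cap's bay. Next is G2.

```bash
python3 -m inch '[{"x":18,"y":0,"z":-5,"rx":0,"ry":0,"rz":0,"gripper":0.4},{"x":36,"y":0,"z":-10,"rx":0,"ry":0,"rz":0,"gripper":0.4},{"x":36,"y":0,"z":-10,"rx":0,"ry":0,"rz":0,"gripper":0.4},{"x":36,"y":0,"z":-10,"rx":0,"ry":0,"rz":0,"gripper":0.4},{"x":36,"y":0,"z":-10,"rx":0,"ry":0,"rz":0,"gripper":0.4},{"x":36,"y":0,"z":-10,"rx":0,"ry":0,"rz":0,"gripper":0.4},{"x":36,"y":0,"z":-10,"rx":0,"ry":0,"rz":0,"gripper":0.4},{"x":36,"y":0,"z":-10,"rx":0,"ry":0,"rz":0,"gripper":0.4},{"x":36,"y":0,"z":-10,"rx":0,"ry":0,"rz":0,"gripper":0.4},{"x":36,"y":0,"z":-10,"rx":0,"ry":0,"rz":0,"gripper":0.4},{"x":36.5,"y":0,"z":-8.3,"rx":0,"ry":0,"rz":0,"gripper":0.4},{"x":0,"y":0,"z":0,"rx":0,"ry":6,"rz":0,"gripper":0.4}]'
python3 -m inch '[{"x":0,"y":0,"z":0,"rx":0,"ry":6,"rz":0,"gripper":0.4},{"x":0,"y":0,"z":0,"rx":0,"ry":6,"rz":0,"gripper":0.4},{"x":0,"y":0,"z":0,"rx":0,"ry":6,"rz":0,"gripper":0.4},{"x":0,"y":0,"z":0,"rx":0,"ry":6,"rz":0,"gripper":0.4},{"x":0,"y":0,"z":0,"rx":0,"ry":0,"rz":0,"gripper":0.4}]'
python3 plan.py .4854 -.3268 .024 -122.5
```

```text
clock: 25.07
tcp_pos: [0.4809, -0.3352, 0.1237]
ee_rot: [-90.1, -0.2, -98.9]
force: [-0.6, -0.7, 0.4]
gripper_width: 0.0343
clock: 25.48
tcp_pos: [0.485, -0.3267, 0.1228]
ee_rot: [-90.1, -0.0, -122.8]
force: [0.6, 0.0, 0.1]
gripper_width: 0.0343
shift mm [-0.2 98.8  0.6] turn [ 0.1  -0.33  0.03] rows>= 3.0 tcp [ 0.485  -0.3267  0.1228] [ -90.1   -0.  -122.8] w 0.0343 F [0.6 0.  0.1] t 25.5 q7 21.3
```

```bash
python3 -m inch '[{"x":0,"y":25,"z":0.6,"rx":0,"ry":0,"rz":0,"gripper":0.4},{"x":0,"y":30,"z":0,"rx":0,"ry":0,"rz":0,"gripper":0.4},{"x":0,"y":25,"z":0,"rx":0,"ry":0,"rz":0,"gripper":0.4},{"x":0,"y":12,"z":0,"rx":0,"ry":0,"rz":0,"gripper":0.4},{"x":0,"y":7,"z":0,"rx":0,"ry":0,"rz":0,"gripper":0.4},{"x":0,"y":0,"z":0,"rx":0,"ry":0,"rz":0,"gripper":0},{"x":0,"y":0,"z":0,"rx":0,"ry":0,"rz":0,"gripper":0},{"x":0,"y":0,"z":0,"rx":0,"ry":0,"rz":0,"gripper":0},{"x":0,"y":0,"z":0,"rx":0,"ry":0,"rz":0,"gripper":0},{"x":0,"y":-10,"z":0,"rx":0,"ry":0,"rz":0,"gripper":0},{"x":0,"y":-30,"z":0,"rx":0,"ry":0,"rz":0,"gripper":0},{"x":0,"y":-30,"z":0,"rx":0,"ry":0,"rz":0,"gripper":0}]'
python3 plan.py .6071 .0834 .126 -92.5
```

```text
clock: 26.48
tcp_pos: [0.4853, -0.3273, 0.0961]
ee_rot: [-90.1, -0.0, -122.5]
force: [0.5, -0.6, -0.1]
gripper_width: 0.0203
shift mm [-411.7  -29.8 -118.2] turn [ 8.000e-02 -3.004e+01 -1.000e-02] rows>= 11.0 tcp [ 0.4853 -0.3273  0.0961] [ -90.1   -0.  -122.5] w 0.0203 F [ 0.5 -0.6 -0.1] t 26.5 q7 22.9
```

```bash
python3 -m inch '[{"x":-20,"y":-15,"z":-5.7,"rx":0,"ry":0,"rz":0,"gripper":0},{"x":-35,"y":-15,"z":-10,"rx":0,"ry":0,"rz":0,"gripper":0},{"x":-36,"y":0,"z":-10.3,"rx":0,"ry":0,"rz":0,"gripper":0},{"x":-36,"y":0,"z":-10.3,"rx":0,"ry":0,"rz":0,"gripper":0},{"x":-36,"y":0,"z":-10.3,"rx":0,"ry":0,"rz":0,"gripper":0},{"x":-36,"y":0,"z":-10.3,"rx":0,"ry":0,"rz":0,"gripper":0},{"x":-36,"y":0,"z":-10.3,"rx":0,"ry":0,"rz":0,"gripper":0},{"x":-36,"y":0,"z":-10.3,"rx":0,"ry":0,"rz":0,"gripper":0},{"x":-36,"y":0,"z":-10.3,"rx":0,"ry":0,"rz":0,"gripper":0},{"x":-36,"y":0,"z":-10.3,"rx":0,"ry":0,"rz":0,"gripper":0},{"x":-36,"y":0,"z":-10.3,"rx":0,"ry":0,"rz":0,"gripper":0},{"x":-32.7,"y":0,"z":-9.8,"rx":0,"ry":0,"rz":0,"gripper":0}]'
python3 -m inch '[{"x":0,"y":0,"z":0,"rx":0,"ry":-6,"rz":0,"gripper":0},{"x":0,"y":0,"z":0,"rx":0,"ry":-6,"rz":0,"gripper":0},{"x":0,"y":0,"z":0,"rx":0,"ry":-6,"rz":0,"gripper":0},{"x":0,"y":0,"z":0,"rx":0,"ry":-6,"rz":0,"gripper":0},{"x":0,"y":0,"z":0,"rx":0,"ry":-6,"rz":0,"gripper":0},{"x":0,"y":0,"z":0,"rx":0,"ry":0,"rz":0,"gripper":0}]'
python3 plan.py .6071 .0834 .04 -92.5
```

```text
clock: 27.48
tcp_pos: [0.608, 0.086, 0.1262]
ee_rot: [-90.0, 0.1, -122.5]
force: [1.2, -0.8, 0.2]
gripper_width: 0.0207
clock: 27.98
tcp_pos: [0.6078, 0.0831, 0.1262]
ee_rot: [-89.9, 0.0, -92.2]
force: [-0.6, 0.3, 0.2]
gripper_width: 0.02
shift mm [-0.2 86.2 -0.8] turn [-0.07  0.28 -0.03] rows>= 3.0 tcp [0.6078 0.0831 0.1262] [-89.9   0.  -92.2] w 0.02 F [-0.6  0.3  0.2] t 28.0 q7 5.5
```

```bash
python3 -m inch '[{"x":0,"y":30,"z":-0.8,"rx":0,"ry":0,"rz":0,"gripper":0},{"x":0,"y":30,"z":0,"rx":0,"ry":0,"rz":0,"gripper":0},{"x":0,"y":18,"z":0,"rx":0,"ry":0,"rz":0,"gripper":0},{"x":0,"y":8,"z":0,"rx":0,"ry":0,"rz":0,"gripper":0},{"x":0,"y":0,"z":0,"rx":0,"ry":0,"rz":0,"gripper":0},{"x":0,"y":0,"z":0,"rx":0,"ry":0,"rz":0,"gripper":0.4},{"x":0,"y":0,"z":0,"rx":0,"ry":0,"rz":0,"gripper":0.4},{"x":0,"y":0,"z":0,"rx":0,"ry":0,"rz":0,"gripper":0.4},{"x":0,"y":-25,"z":0,"rx":0,"ry":0,"rz":0,"gripper":0.4},{"x":0,"y":-35,"z":0,"rx":0,"ry":0,"rz":0,"gripper":0.4},{"x":0,"y":-25,"z":0,"rx":0,"ry":0,"rz":0,"gripper":0.36},{"x":0,"y":0,"z":0,"rx":0,"ry":0,"rz":0,"gripper":0.36}]'
python3 look.py k;python3 plan.py .4350 -.3192 .124 -105
```

```text
clock: 28.98
tcp_pos: [0.6092, 0.0833, 0.1295]
ee_rot: [-89.6, 0.1, -92.6]
force: [0.6, -0.2, -0.2]
gripper_width: 0.0308
shift mm [ 4.100e+02 -1.000e-01 -1.539e+02] turn [-0.04 12.49 -0.04] rows>= 11.0 tcp [0.6068 0.0836 0.1243] [-90.    0.  -92.5] w 0.0308 F [ 0.1  0.1 -0.6] t 29.1 q7 5.4
```

View pics/wrist_k.png

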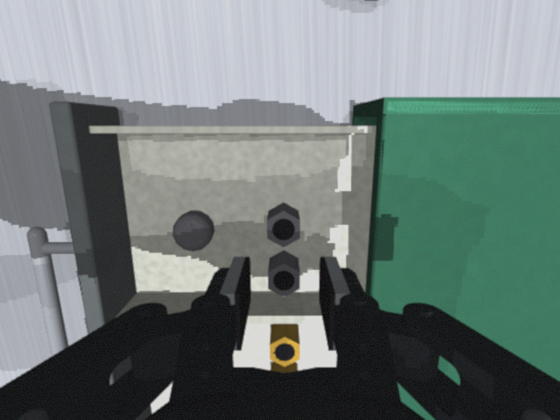

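```bash
python3 -m inch '[{"x":18,"y":0,"z":-7,"rx":0,"ry":0,"rz":0,"gripper":0.36},{"x":36,"y":0,"z":-13.5,"rx":0,"ry":0,"rz":0,"gripper":0.36},{"x":36,"y":0,"z":-13.5,"rx":0,"ry":0,"rz":0,"gripper":0.36},{"x":36,"y":0,"z":-13.5,"rx":0,"ry":0,"rz":0,"gripper":0.36},{"x":36,"y":0,"z":-13.5,"rx":0,"ry":0,"rz":0,"gripper":0.36},{"x":36,"y":0,"z":-13.5,"rx":0,"ry":0,"rz":0,"gripper":0.36},{"x":36,"y":0,"z":-13.5,"rx":0,"ry":0,"rz":0,"gripper":0.36},{"x":36,"y":0,"z":-13.5,"rx":0,"ry":0,"rz":0,"gripper":0.36},{"x":36,"y":0,"z":-13.5,"rx":0,"ry":0,"rz":0,"gripper":0.36},{"x":36,"y":0,"z":-13.5,"rx":0,"ry":0,"rz":0,"gripper":0.36},{"x":36,"y":0,"z":-13.5,"rx":0,"ry":0,"rz":0,"gripper":0.36},{"x":32,"y":0,"z":-11.9,"rx":0,"ry":0,"rz":0,"gripper":0.36}]'
python3 -m inch '[{"x":0,"y":0,"z":0,"rx":0,"ry":6.2,"rz":0,"gripper":0.36},{"x":0,"y":0,"z":0,"rx":0,"ry":6.3,"rz":0,"gripper":0.36},{"x":0,"y":0,"z":0,"rx":0,"ry":0,"rz":0,"gripper":0.36}]'
python3 plan.py .4350 -.3192 .024 -105; python3 nuts.py; python3 look.py l
```

```text
clock: 30.13
tcp_pos: [0.4332, -0.3214, 0.1232]
ee_rot: [-90.1, 0.0, -92.6]
force: [0.2, -0.5, -0.6]
gripper_width: 0.0304
clock: 30.38
tcp_pos: [0.4341, -0.3198, 0.123]
ee_rot: [-90.1, 0.0, -105.4]
force: [0.0, -0.1, -0.4]
gripper_width: 0.0309
shift mm [-0.8 99.   0.8] turn [ 0.09 -0.43 -0.01] rows>= 3.0 tcp [ 0.4341 -0.3198  0.123 ] [ -90.1    0.  -105.4] w 0.0309 F [ 0.  -0.1 -0.4] t 30.4 q7 38.3
px [284. 223.] xy [ 434.  -319.1] size 25.1 21.4 n 879 corner 14.6 amp 0.27 z 0.0302 hsv [116.  17.  70.]
    psi options [np.float64(-45.4), np.float64(14.6), np.float64(74.6), np.float64(134.6), np.float64(-165.4), np.float64(-105.4)]
```

View pics/wrist_l.png

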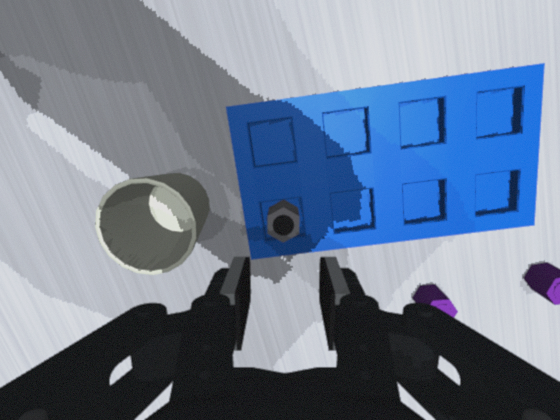

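```bash
python3 -m inch '[{"x":0,"y":25,"z":0,"rx":0,"ry":0,"rz":0,"gripper":0.36},{"x":0,"y":30,"z":0,"rx":0,"ry":0,"rz":0,"gripper":0.36},{"x":0,"y":25,"z":0,"rx":0,"ry":0,"rz":0,"gripper":0.36},{"x":0,"y":12,"z":0,"rx":0,"ry":0,"rz":0,"gripper":0.36},{"x":0,"y":7,"z":0,"rx":0,"ry":0,"rz":0,"gripper":0.36},{"x":0,"y":0,"z":0,"rx":0,"ry":0,"rz":0,"gripper":0},{"x":0,"y":0,"z":0,"rx":0,"ry":0,"rz":0,"gripper":0},{"x":0,"y":0,"z":0,"rx":0,"ry":0,"rz":0,"gripper":0},{"x":0,"y":0,"z":0,"rx":0,"ry":0,"rz":0,"gripper":0},{"x":0,"y":-10,"z":0,"rx":0,"ry":0,"rz":0,"gripper":0},{"x":0,"y":-30,"z":0,"rx":0,"ry":0,"rz":0,"gripper":0},{"x":0,"y":-30,"z":0,"rx":0,"ry":0,"rz":0,"gripper":0}]'
python3 plan.py .5353 .0435 .126 -92.5; python3 look.py m
```

```text
clock: 31.58
tcp_pos: [0.4343, -0.3194, 0.0961]
ee_rot: [-90.1, 0.0, -105.0]
force: [0.7, 0.7, 1.6]
gripper_width: 0.0202
shift mm [-376.7  -29.8    3.3] turn [  0.08 -12.54  -0.02] rows>= 10.0 tcp [ 0.4343 -0.3194  0.0961] [ -90.1    0.  -105. ] w 0.0202 F [0.7 0.7 1.6] t 31.6 q7 40.2
```

View pics/sc_m.png

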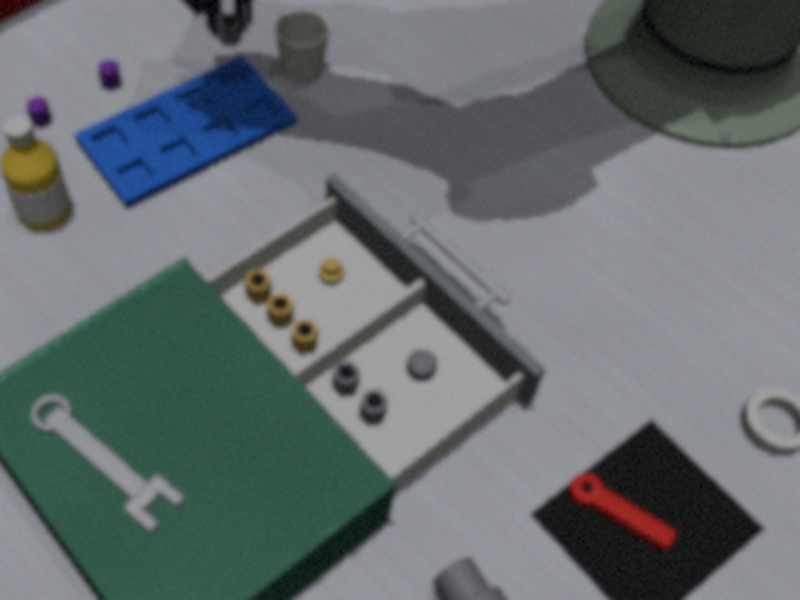

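The cup has not moved. The red handle was knocked sideways to crop pixel (625,512), so I'll re-measure it. Carrying the last grey nut.

```bash
python3 -m inch '[{"x":-17,"y":-20,"z":0.2,"rx":0,"ry":0,"rz":0,"gripper":0},{"x":-33,"y":-10,"z":0.3,"rx":0,"ry":0,"rz":0,"gripper":0},{"x":-37,"y":0,"z":0.3,"rx":0,"ry":0,"rz":0,"gripper":0},{"x":-37,"y":0,"z":0.3,"rx":0,"ry":0,"rz":0,"gripper":0},{"x":-37,"y":0,"z":0.3,"rx":0,"ry":0,"rz":0,"gripper":0},{"x":-37,"y":0,"z":0.3,"rx":0,"ry":0,"rz":0,"gripper":0},{"x":-37,"y":0,"z":0.3,"rx":0,"ry":0,"rz":0,"gripper":0},{"x":-37,"y":0,"z":0.3,"rx":0,"ry":0,"rz":0,"gripper":0},{"x":-37,"y":0,"z":0.3,"rx":0,"ry":0,"rz":0,"gripper":0},{"x":-37,"y":0,"z":0.3,"rx":0,"ry":0,"rz":0,"gripper":0},{"x":-30.7,"y":0,"z":0.4,"rx":0,"ry":-6.2,"rz":0,"gripper":0},{"x":0,"y":0,"z":0,"rx":0,"ry":-6.3,"rz":0,"gripper":0}]'
python3 -m inch '[{"x":0,"y":0,"z":0,"rx":0,"ry":0,"rz":0,"gripper":0}]'
python3 plan.py .5353 .0435 .04 -92.5;python3 look.py n
```

```text
clock: 32.73
tcp_pos: [0.5366, 0.0505, 0.1243]
ee_rot: [-90.0, 0.1, -91.8]
force: [-0.3, 1.2, -0.7]
gripper_width: 0.0201
clock: 32.82
tcp_pos: [0.5357, 0.0454, 0.1247]
ee_rot: [-90.0, 0.0, -92.0]
force: [0.1, -0.8, -0.3]
gripper_width: 0.0205
shift mm [ 1.9 84.7 -0.3] turn [ 0.02  0.51 -0.02] rows>= 3.0 tcp [0.5357 0.0454 0.1247] [-90.   0. -92.] w 0.0205 F [ 0.1 -0.8 -0.3] t 32.8 q7 9.9
```

View pics/wrist_n.png

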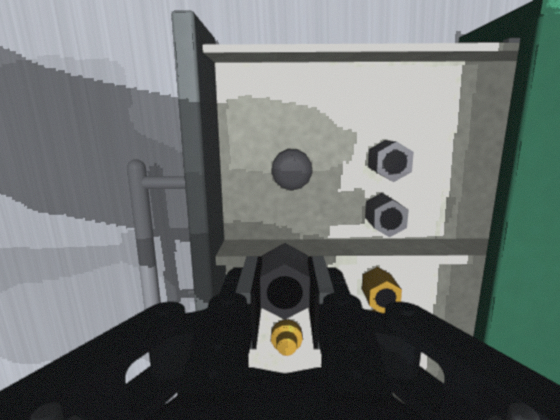

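```bash
python3 -m inch '[{"x":0,"y":30,"z":0,"rx":0,"ry":0,"rz":0,"gripper":0},{"x":0,"y":28,"z":0,"rx":0,"ry":0,"rz":0,"gripper":0},{"x":0,"y":16,"z":0,"rx":0,"ry":0,"rz":0,"gripper":0},{"x":0,"y":8,"z":0,"rx":0,"ry":0,"rz":0,"gripper":0},{"x":0,"y":2,"z":0,"rx":0,"ry":0,"rz":0,"gripper":0},{"x":0,"y":0,"z":0,"rx":0,"ry":0,"rz":0,"gripper":0.36},{"x":0,"y":0,"z":0,"rx":0,"ry":0,"rz":0,"gripper":0.36},{"x":0,"y":0,"z":0,"rx":0,"ry":0,"rz":0,"gripper":0.36},{"x":0,"y":-25,"z":0,"rx":0,"ry":0,"rz":0,"gripper":0.36},{"x":0,"y":-35,"z":0,"rx":0,"ry":0,"rz":0,"gripper":0.36},{"x":0,"y":-35,"z":0,"rx":0,"ry":0,"rz":0,"gripper":0.36},{"x":0,"y":-30,"z":0,"rx":0,"ry":0,"rz":0,"gripper":0.4}]'
python3 look.py o; python3 - <<'E'
from h import *
for n in("scene","side"):
    c=arm.capture(n);W=cloud(c);hsv=cv2.cvtColor(c["pixels"],cv2.COLOR_RGB2HSV).astype(int);H,S,V=[hsv[...,i] for i in range(3)]
    m=((H<8)|(H>172))&(S>120)&(W[...,0]>.3)&(W[...,0]<.65)&(W[...,1]>.15)&(W[...,1]<.5)&(W[...,2]<.05)
    P=W[m]; print(n,m.sum(),np.nanpercentile(P[:,2],[10,50,90]),P.mean(0)); print(cv2.minAreaRect((P[:,:2]*1000).astype(np.float32)))
E
```

```text
clock: 33.97
tcp_pos: [0.5359, 0.0432, 0.1687]
ee_rot: [-89.9, 0.0, -92.6]
force: [0.6, 1.2, 0.8]
gripper_width: 0.0343
scene 569 [0.00328027 0.01557894 0.01842145] [0.51162789 0.28555322 0.01306222]
((508.82171630859375, 286.284912109375), (40.41193771362305, 93.60002136230469), 7.960199356079102)
side 90 [0.01599093 0.01785154 0.01948907] [0.51251596 0.2809538  0.01767919]
((520.912109375, 285.55322265625), (36.669559478759766, 86.60663604736328), 9.157718658447266)
```

View pics/wrist_o.png

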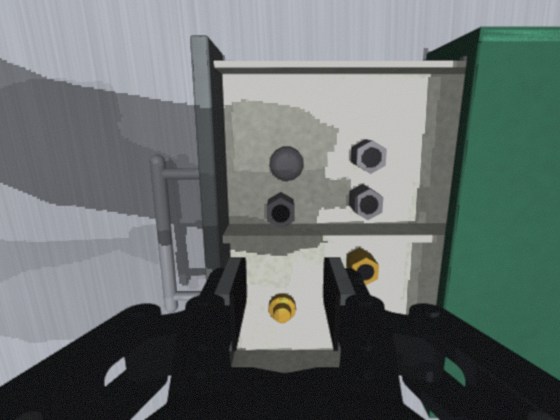

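View pics/sc_o.png

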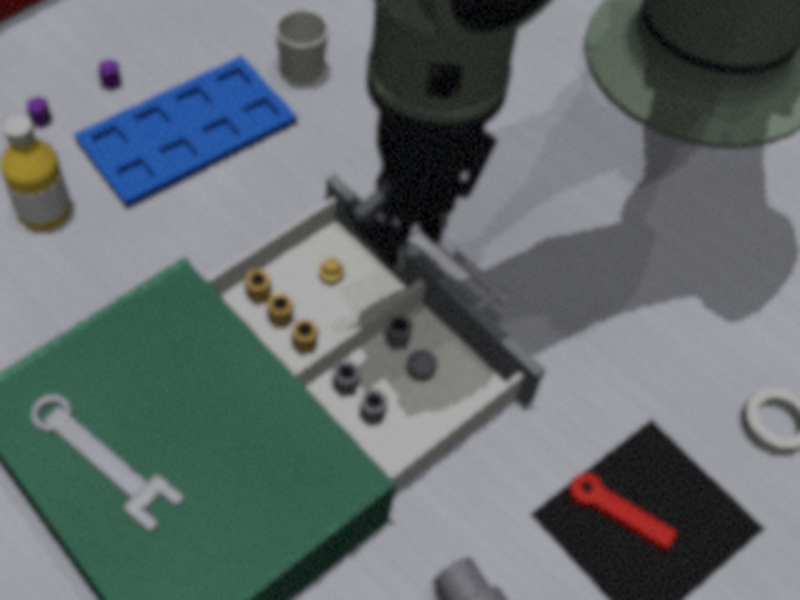

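All six nuts are in. Next I move to the red handle and measure it from above.

```bash
python3 plan.py .511 .265 .17 -82.5
```

```text
shift mm [-219.9   -3.8  -34.3] turn [ -0.04 -10.01  -0.03] rows>= 6.0 tcp [0.5357 0.0438 0.1661] [-90.    0.  -92.5] w 0.0344 F [ 0.4  0.1 -0.1] t 34.2 q7 7.7
```

```bash
python3 -m inch '[{"x":-20,"y":0,"z":-3,"rx":0,"ry":0,"rz":0,"gripper":0.4},{"x":-36,"y":0,"z":-6,"rx":0,"ry":0,"rz":0,"gripper":0.4},{"x":-36,"y":0,"z":-6,"rx":0,"ry":0,"rz":0,"gripper":0.4},{"x":-36,"y":0,"z":-6,"rx":0,"ry":0,"rz":0,"gripper":0.4},{"x":-36,"y":0,"z":-6,"rx":0,"ry":0,"rz":0,"gripper":0.4},{"x":-36,"y":0,"z":-5,"rx":0,"ry":0,"rz":0,"gripper":0.4},{"x":-20,"y":0,"z":-2,"rx":0,"ry":0,"rz":0,"gripper":0.4},{"x":0,"y":0,"z":0,"rx":0,"ry":-5,"rz":0,"gripper":0.4},{"x":0,"y":0,"z":0,"rx":0,"ry":-5,"rz":0,"gripper":0.4},{"x":0,"y":0,"z":0,"rx":0,"ry":0,"rz":0,"gripper":0.4}]'
cat > red.py <<'E'
from h import *
c=arm.capture("wrist");W=cloud(c);hsv=cv2.cvtColor(c["pixels"],cv2.COLOR_RGB2HSV).astype(int);H,S,V=[hsv[...,i] for i in range(3)]
m=((H<8)|(H>172))&(S>120)&(W[...,2]<.05)
k,l,st,ce=cv2.connectedComponentsWithStats(m.astype(np.uint8)); i=1+st[1:,4].argmax(); m=l==i
zt=np.nanpercentile(W[m][:,2],70); print("px",ce[i],st[i],"ztop",zt)
m&=(abs(W[...,2]-zt)<.004)
v,u=np.nonzero(m); Q=np.array([onz(c,a,b,zt)[:2] for a,b in zip(u,v)])*1000
(cx,cy),(w,h),a=cv2.minAreaRect(Q.astype(np.float32)); print("rect",cx,cy,w,h,a)
ax=np.radians(a if w>h else a+90); e=np.array([np.cos(ax),np.sin(ax)]); n=np.array([-e[1],e[0]])
d=Q-[cx,cy]; t=d@e; s=d@n
wid=[(round(b),round(float(np.ptp(s[abs(t-b)<2])),1)) for b in np.linspace(t.min()+3,t.max()-3,12)]; print(wid)
sg=1 if np.ptp(s[abs(t-(t.max()-14))<2])>np.ptp(s[abs(t-(t.min()+14))<2]) else -1
e=e*sg; t=t*sg
b=(t<t.max()-32)&(t>t.min()+4)
# edge-based axis: mid of bar cross-sections
bs=np.arange(t[b].min(),t[b].max(),4); mid=np.array([[x,(s[abs(t-x)<2].max()+s[abs(t-x)<2].min())/2] for x in bs]); p=np.polyfit(mid[:,0],mid[:,1],1)
te=t.min()+40; bc=np.array([cx,cy])+e*te+n*np.polyval(p,te*1)
ang=np.degrees(np.arctan2(e[1],e[0]))+np.degrees(np.arctan(p[0]))*sg
print("hub dir",ang,"bar centre",bc,"length",np.ptp(t))
E
python3 red.py; python3 look.py p
```

```text
clock: 35.05
tcp_pos: [0.5109, 0.2647, 0.1648]
ee_rot: [-90.1, -0.0, -82.2]
force: [0.5, 0.2, -0.3]
gripper_width: 0.0341
px [288.26633925 176.590102  ] [ 273  120   36  112 2647] ztop 0.017266382811715476
rect 513.27490234375 288.2613220214844 26.46164321899414 92.02821350097656 9.192291259765625
[(-43, 21.4), (-35, 26.4), (-27, 24.6), (-20, 17.7), (-12, 17.6), (-4, 17.4), (4, 17.3), (12, 17.9), (20, 17.1), (27, 17.0), (35, 16.9), (43, 17.5)]
hub dir -77.15221320868433 bar centre [510.04087424 293.83033164] length 92.02821795284856
```

View pics/wrist_p.png

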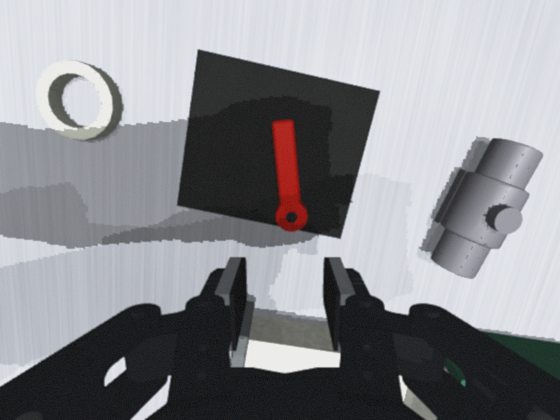

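```bash
python3 - <<'E'
from h import *
c=arm.capture("wrist")
t=onz(c,283.5,121.5,.017)[:2];h=onz(c,291.3,216.5,.017)[:2]; d=h-t; print(t,h,np.linalg.norm(d),np.degrees(np.arctan2(d[1],d[0])), t+d/np.linalg.norm(d)*.04)
E
python3 plan.py .511 .2925 .022 -80
```

```text
[0.50259311 0.33161445] [0.51901681 0.25497053] 0.07838384657924129 -77.90523972096595 [0.51097427 0.29250235]
shift mm [-28.  143.5   3.2] turn [ 0.02 -2.67  0.02] rows>= 4.0 tcp [0.5115 0.2644 0.1656] [-90.   -0.  -82.7] w 0.0345 F [ 0.6 -0.1 -0.2] t 35.3 q7 -6.5
```

```bash
python3 -m inch '[{"x":-28.5,"y":10,"z":2.7,"rx":0,"ry":0,"rz":0,"gripper":0.4},{"x":0,"y":30,"z":0,"rx":0,"ry":-4.7,"rz":0,"gripper":0.4},{"x":0,"y":35,"z":0,"rx":0,"ry":0,"rz":0,"gripper":0.4},{"x":0,"y":35,"z":0,"rx":0,"ry":0,"rz":0,"gripper":0.4},{"x":0,"y":25,"z":0,"rx":0,"ry":0,"rz":0,"gripper":0.4},{"x":0,"y":10,"z":0,"rx":0,"ry":0,"rz":0,"gripper":0.4},{"x":0,"y":5.5,"z":0,"rx":0,"ry":0,"rz":0,"gripper":0.4},{"x":0,"y":0,"z":0,"rx":0,"ry":0,"rz":0,"gripper":0},{"x":0,"y":0,"z":0,"rx":0,"ry":0,"rz":0,"gripper":0},{"x":0,"y":0,"z":0,"rx":0,"ry":0,"rz":0,"gripper":0},{"x":0,"y":0,"z":0,"rx":0,"ry":0,"rz":0,"gripper":0}]'
python3 plan.py .511 .2925 .022 -80;python3 look.py q
```

```text
clock: 36.22
tcp_pos: [0.511, 0.2938, 0.0166]
ee_rot: [-89.9, 0.0, -77.8]
force: [0.2, -0.4, -0.3]
gripper_width: 0.0155
shift mm [ 1.2 -5.4 -0.3] turn [-0.1   2.18 -0.05] rows>= 1.0 tcp [0.511  0.2938 0.0166] [-89.9   0.  -77.8] w 0.0155 F [ 0.2 -0.4 -0.3] t 36.2 q7 0.3
```

View pics/wrist_q.png

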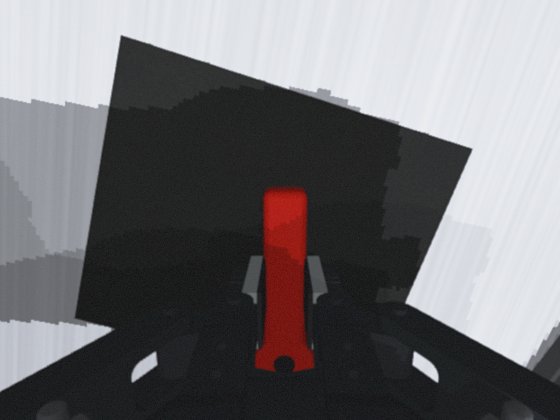

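```bash
python3 -m inch '[{"x":0,"y":-10,"z":0,"rx":0,"ry":0,"rz":0,"gripper":0},{"x":0,"y":-30,"z":0,"rx":0,"ry":0,"rz":0,"gripper":0},{"x":0,"y":-35,"z":0,"rx":0,"ry":0,"rz":0,"gripper":0},{"x":0,"y":-35,"z":0,"rx":0,"ry":0,"rz":0,"gripper":0},{"x":0,"y":-10,"z":0,"rx":0,"ry":7,"rz":0,"gripper":0},{"x":0,"y":0,"z":0,"rx":0,"ry":7,"rz":0,"gripper":0},{"x":0,"y":0,"z":0,"rx":0,"ry":7,"rz":0,"gripper":0}]'
python3 -c "
from bay import *
print(tow(.085,.093))"; python3 plan.py .5784 .1127 .137 -182.5
```

```text
clock: 36.95
tcp_pos: [0.5107, 0.2937, 0.1373]
ee_rot: [-89.9, 0.1, -99.2]
force: [0.7, 0.0, -1.6]
gripper_width: 0.0161
[0.5783757  0.11270384]
shift mm [168.    0.   95.6] turn [ 4.000e-02  8.334e+01 -1.600e-01] rows>= 5.0 tcp [0.5107 0.2937 0.1373] [-89.9   0.1 -99.2] w 0.0161 F [ 0.7  0.  -1.6] t 37.0 q7 -20.6
```

```bash
python3 -m inch '[{"x":18,"y":0,"z":10,"rx":0,"ry":0,"rz":0,"gripper":0},{"x":30,"y":0,"z":17.1,"rx":0,"ry":0,"rz":0,"gripper":0},{"x":30,"y":0,"z":17.1,"rx":0,"ry":0,"rz":0,"gripper":0},{"x":30,"y":0,"z":17.1,"rx":0,"ry":0,"rz":0,"gripper":0},{"x":30,"y":0,"z":17.1,"rx":0,"ry":0,"rz":0,"gripper":0},{"x":30,"y":0,"z":17.2,"rx":0,"ry":0,"rz":0,"gripper":0},{"x":0,"y":0,"z":0,"rx":0,"ry":7,"rz":0,"gripper":0},{"x":0,"y":0,"z":0,"rx":0,"ry":7,"rz":0,"gripper":0},{"x":0,"y":0,"z":0,"rx":0,"ry":7,"rz":0,"gripper":0},{"x":0,"y":0,"z":0,"rx":0,"ry":7,"rz":0,"gripper":0},{"x":0,"y":0,"z":0,"rx":0,"ry":7,"rz":0,"gripper":0},{"x":0,"y":0,"z":0,"rx":0,"ry":7,"rz":0,"gripper":0}]'
python3 -m inch '[{"x":0,"y":0,"z":0,"rx":0,"ry":7,"rz":0,"gripper":0},{"x":0,"y":0,"z":0,"rx":0,"ry":7,"rz":0,"gripper":0},{"x":0,"y":0,"z":0,"rx":0,"ry":7,"rz":0,"gripper":0},{"x":0,"y":0,"z":0,"rx":0,"ry":7,"rz":0,"gripper":0},{"x":0,"y":0,"z":0,"rx":0,"ry":7,"rz":0,"gripper":0},{"x":0,"y":0,"z":0,"rx":0,"ry":6,"rz":0,"gripper":0},{"x":0,"y":0,"z":0,"rx":0,"ry":0,"rz":0,"gripper":0}]'
python3 plan.py .5784 .1127 .035 -182.5; python3 look.py r
```

```text
clock: 37.95
tcp_pos: [0.5791, 0.1128, 0.1362]
ee_rot: [-90.0, 0.0, -141.2]
force: [-0.3, 0.4, -1.5]
gripper_width: 0.0164
clock: 38.53
tcp_pos: [0.579, 0.113, 0.1357]
ee_rot: [-90.0, -0.0, 177.9]
force: [0.2, 0.3, -0.8]
gripper_width: 0.0159
shift mm [  0.6 100.7   0.4] turn [0.01 0.39 0.  ] rows>= 3.0 tcp [0.579  0.113  0.1357] [-90.   -0.  177.9] w 0.0159 F [ 0.2  0.3 -0.8] t 38.5 q7 -68.5
```

View pics/wrist_r.png

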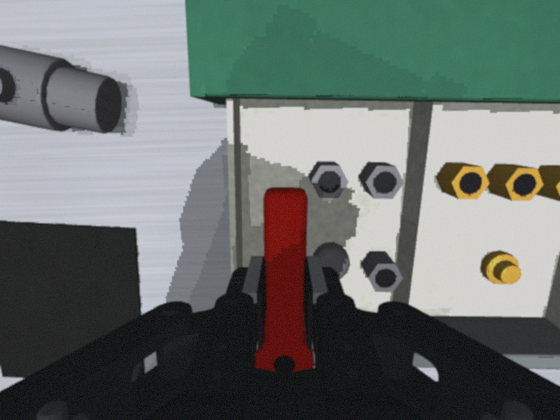

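View pics/sc_r.png

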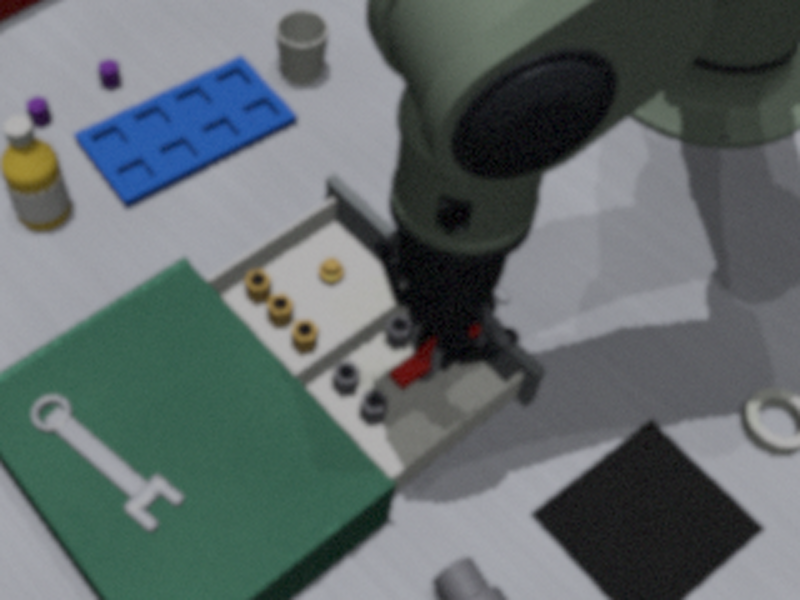

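```bash
python3 -m inch '[{"x":0,"y":25,"z":0,"rx":0,"ry":0,"rz":0,"gripper":0},{"x":0,"y":30,"z":0,"rx":0,"ry":0,"rz":0,"gripper":0},{"x":0,"y":25,"z":0,"rx":0,"ry":0,"rz":0,"gripper":0},{"x":0,"y":12,"z":0,"rx":0,"ry":0,"rz":0,"gripper":0},{"x":0,"y":7,"z":0,"rx":0,"ry":0,"rz":0,"gripper":0},{"x":0,"y":2,"z":0,"rx":0,"ry":0,"rz":0,"gripper":0},{"x":0,"y":0,"z":0,"rx":0,"ry":0,"rz":0,"gripper":0}]'
python3 look.py s
```

```text
clock: 39.27
tcp_pos: [0.5796, 0.1125, 0.035]
ee_rot: [-90.0, 0.0, 178.2]
force: [-0.3, 0.6, -0.0]
gripper_width: 0.0161
```

View pics/wrist_s.png

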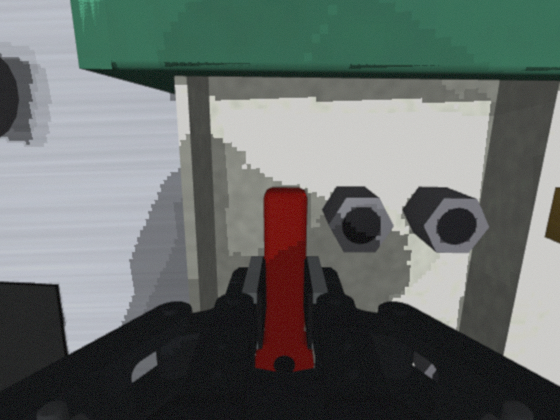

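Clear on all sides. Release and rise.

```bash
python3 -m inch '[{"x":0,"y":1.5,"z":0,"rx":0,"ry":0,"rz":0,"gripper":0},{"x":0,"y":0,"z":0,"rx":0,"ry":0,"rz":0,"gripper":0.28},{"x":0,"y":0,"z":0,"rx":0,"ry":0,"rz":0,"gripper":0.28},{"x":0,"y":0,"z":0,"rx":0,"ry":0,"rz":0,"gripper":0.28},{"x":0,"y":-10,"z":0,"rx":0,"ry":0,"rz":0,"gripper":0.28},{"x":0,"y":-30,"z":0,"rx":0,"ry":0,"rz":0,"gripper":0.28},{"x":0,"y":-35,"z":0,"rx":0,"ry":0,"rz":0,"gripper":0.28},{"x":0,"y":-35,"z":0,"rx":0,"ry":0,"rz":0,"gripper":0.28},{"x":0,"y":-20,"z":0,"rx":0,"ry":0,"rz":0,"gripper":0.28},{"x":0,"y":0,"z":0,"rx":0,"ry":0,"rz":0,"gripper":0.28}]'
python3 look.py t; python3 plan.py .4 .027 .16 -92.5
```

```text
clock: 40.25
tcp_pos: [0.5807, 0.1125, 0.1676]
ee_rot: [-90.1, 0.3, 178.2]
force: [-0.9, 0.5, -0.0]
gripper_width: 0.0238
shift mm [176.1   2.9  91.5] turn [ 3.00e-02 -8.93e+01 -1.00e-02] rows>= 5.0 tcp [0.5789 0.1129 0.1629] [-90.   -0.  178.2] w 0.024 F [ 0.1 -0.3 -1. ] t 40.4 q7 -69.7
```

View pics/wrist_t.png

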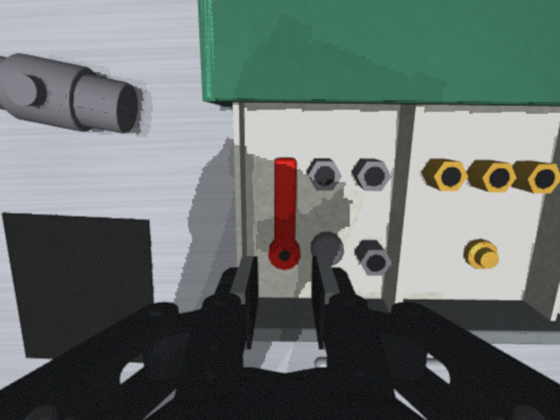

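```bash
python3 plan.py .4424 .026 .13 -92.5;  python3 -m inch '[{"x":0,"y":0,"z":0,"rx":0,"ry":-6.9,"rz":0,"gripper":0.36},{"x":0,"y":0,"z":0,"rx":0,"ry":-6.9,"rz":0,"gripper":0.36},{"x":0,"y":0,"z":0,"rx":0,"ry":-6.9,"rz":0,"gripper":0.36},{"x":0,"y":0,"z":0,"rx":0,"ry":-6.9,"rz":0,"gripper":0.36},{"x":0,"y":0,"z":0,"rx":0,"ry":-6.9,"rz":0,"gripper":0.36},{"x":0,"y":0,"z":0,"rx":0,"ry":-6.9,"rz":0,"gripper":0.36},{"x":0,"y":0,"z":0,"rx":0,"ry":-6.9,"rz":0,"gripper":0.36},{"x":0,"y":0,"z":0,"rx":0,"ry":-6.9,"rz":0,"gripper":0.36},{"x":0,"y":0,"z":0,"rx":0,"ry":-6.9,"rz":0,"gripper":0.36},{"x":0,"y":0,"z":0,"rx":0,"ry":-6.9,"rz":0,"gripper":0.36},{"x":0,"y":0,"z":0,"rx":0,"ry":-6.9,"rz":0,"gripper":0.36},{"x":0,"y":0,"z":0,"rx":0,"ry":-6.9,"rz":0,"gripper":0.36}]'
python3 -m inch '[{"x":0,"y":0,"z":0,"rx":0,"ry":-6.5,"rz":0,"gripper":0.36},{"x":0,"y":0,"z":0,"rx":0,"ry":0,"rz":0,"gripper":0.36}]'
python3 plan.py .4424 .026 .13 -92.5
```

```text
shift mm [133.7  32.9  91.2] turn [ 3.00e-02 -8.93e+01 -1.00e-02] rows>= 4.0 tcp [0.5789 0.1129 0.1629] [-90.   -0.  178.2] w 0.024 F [ 0.1 -0.3 -1. ] t 40.4 q7 -69.7
clock: 41.4
tcp_pos: [0.5786, 0.1125, 0.1619]
ee_rot: [-90.1, -0.0, -98.7]
force: [0.6, 0.1, 1.0]
gripper_width: 0.0307
clock: 41.57
tcp_pos: [0.5787, 0.1124, 0.1621]
ee_rot: [-90.1, -0.0, -92.2]
force: [0.8, -0.5, 0.1]
gripper_width: 0.0311
shift mm [  91.5   32.3 -132.8] turn [0.08 0.29 0.01] rows>= 4.0 tcp [0.5787 0.1124 0.1621] [-90.1  -0.  -92.2] w 0.0311 F [ 0.8 -0.5  0.1] t 41.6 q7 2.2
```

```bash
python3 -m inch '[{"x":18,"y":0,"z":-26,"rx":0,"ry":0,"rz":0,"gripper":0.36},{"x":18.4,"y":0,"z":-26.7,"rx":0,"ry":0,"rz":0,"gripper":0.36},{"x":18.4,"y":0,"z":-26.7,"rx":0,"ry":0,"rz":0,"gripper":0.36},{"x":18.4,"y":10,"z":-26.7,"rx":0,"ry":0,"rz":0,"gripper":0.36},{"x":18.4,"y":22,"z":-26.7,"rx":0,"ry":0,"rz":0,"gripper":0.36},{"x":0,"y":0,"z":0,"rx":0,"ry":0,"rz":0,"gripper":0.36}]'
python3 look.py u; python3 plan.py .4424 .026 .034 -92.5; python3 - <<'E'
from h import *
c=arm.capture("wrist"); print(proj(c,[.4424,.0255,.05]))
E
```

```text
clock: 42.07
tcp_pos: [0.4359, 0.0241, 0.1283]
ee_rot: [-90.4, -0.1, -93.0]
force: [1.1, -0.8, -0.1]
gripper_width: 0.0309
shift mm [ 1.  96.7 -0.1] turn [ 0.03 -0.21  0.01] rows>= 3.0 tcp [0.4426 0.027  0.1307] [-90.   -0.  -92.7] w 0.0308 F [-0.  -0.3 -0.5] t 42.2 q7 10.7
(np.float64(283.55831799850506), np.float64(230.98091648573984))
```

View pics/wrist_u.png

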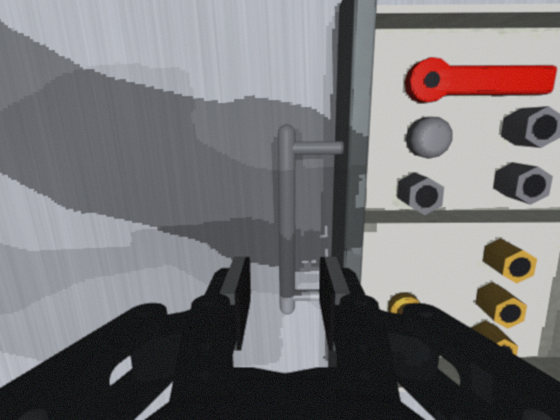

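View pics/sc_u.png

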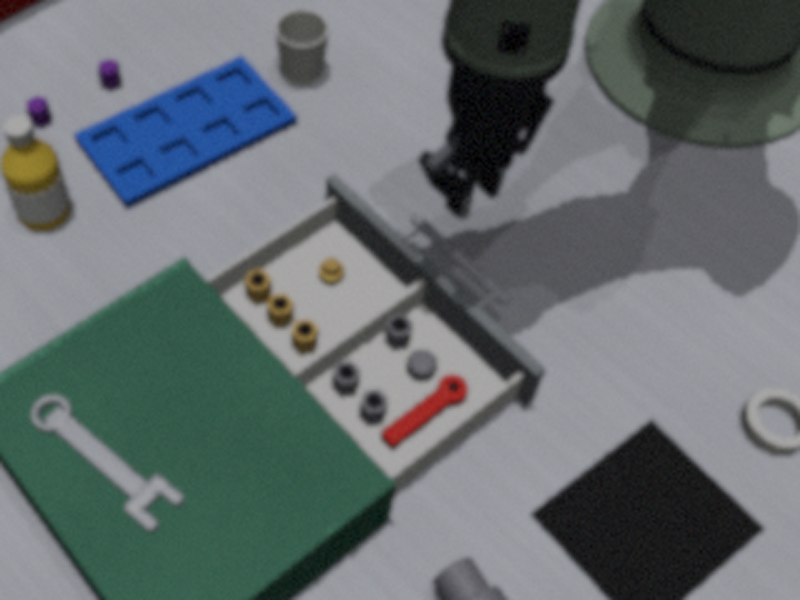

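Everything is in place, and the bar at (287,220) is centred between the fingers.

```bash
python3 -m inch '[{"x":0,"y":25,"z":0.5,"rx":0,"ry":0,"rz":0,"gripper":0.36},{"x":0,"y":30,"z":0,"rx":0,"ry":0,"rz":0,"gripper":0.36},{"x":0,"y":22,"z":0,"rx":0,"ry":0,"rz":0,"gripper":0.36},{"x":0,"y":12,"z":0,"rx":0,"ry":0,"rz":0,"gripper":0.36},{"x":0,"y":7,"z":0,"rx":0,"ry":0,"rz":0,"gripper":0.36},{"x":0,"y":0,"z":0,"rx":0,"ry":0,"rz":0,"gripper":0},{"x":0,"y":0,"z":0,"rx":0,"ry":0,"rz":0,"gripper":0},{"x":0,"y":0,"z":0,"rx":0,"ry":0,"rz":0,"gripper":0},{"x":0,"y":0,"z":0,"rx":0,"ry":0,"rz":0,"gripper":0}]'
```

```text
clock: 43.02
tcp_pos: [0.4431, 0.027, 0.0351]
ee_rot: [-90.0, -0.0, -92.5]
force: [0.8, -1.6, -19.7]
gripper_width: 0.0086
```

```bash
python3 -m inch '[{"x":0,"y":0,"z":3,"rx":0,"ry":0,"rz":0,"gripper":0},{"x":0,"y":0,"z":6,"rx":0,"ry":0,"rz":0,"gripper":0},{"x":0,"y":0,"z":9,"rx":0,"ry":0,"rz":0,"gripper":0},{"x":0,"y":0,"z":10,"rx":0,"ry":0,"rz":0,"gripper":0},{"x":0,"y":0,"z":10,"rx":0,"ry":0,"rz":0,"gripper":0},{"x":0,"y":0,"z":10,"rx":0,"ry":0,"rz":0,"gripper":0},{"x":0,"y":0,"z":10,"rx":0,"ry":0,"rz":0,"gripper":0},{"x":0,"y":0,"z":10,"rx":0,"ry":0,"rz":0,"gripper":0},{"x":0,"y":0,"z":10,"rx":0,"ry":0,"rz":0,"gripper":0},{"x":0,"y":0,"z":10,"rx":0,"ry":0,"rz":0,"gripper":0},{"x":0,"y":0,"z":9,"rx":0,"ry":0,"rz":0,"gripper":0},{"x":0,"y":0,"z":8,"rx":0,"ry":0,"rz":0,"gripper":0}]'
```

```text
clock: 44.02
tcp_pos: [0.5493, 0.0225, 0.035]
ee_rot: [-90.0, 0.0, -92.5]
force: [-2.2, 1.8, -1.2]
gripper_width: 0.0092
```

```bash
python3 -m inch '[{"x":0,"y":0,"z":8,"rx":0,"ry":0,"rz":0,"gripper":0},{"x":0,"y":0,"z":8,"rx":0,"ry":0,"rz":0,"gripper":0},{"x":0,"y":0,"z":8,"rx":0,"ry":0,"rz":0,"gripper":0},{"x":0,"y":0,"z":8,"rx":0,"ry":0,"rz":0,"gripper":0},{"x":0,"y":0,"z":7,"rx":0,"ry":0,"rz":0,"gripper":0},{"x":0,"y":0,"z":6,"rx":0,"ry":0,"rz":0,"gripper":0},{"x":0,"y":0,"z":4,"rx":0,"ry":0,"rz":0,"gripper":0},{"x":0,"y":0,"z":3,"rx":0,"ry":0,"rz":0,"gripper":0},{"x":0,"y":0,"z":2,"rx":0,"ry":0,"rz":0,"gripper":0},{"x":0,"y":0,"z":1.5,"rx":0,"ry":0,"rz":0,"gripper":0},{"x":0,"y":0,"z":0,"rx":0,"ry":0,"rz":0,"gripper":0}]'
```

```text
clock: 44.93
tcp_pos: [0.6038, 0.0201, 0.035]
ee_rot: [-90.0, 0.0, -92.5]
force: [1.5, 4.6, 3.6]
gripper_width: 0.0087
```

```bash
python3 -m inch '[{"x":0,"y":0,"z":1.5,"rx":0,"ry":0,"rz":0,"gripper":0},{"x":0,"y":0,"z":1.5,"rx":0,"ry":0,"rz":0,"gripper":0},{"x":0,"y":0,"z":0,"rx":0,"ry":0,"rz":0,"gripper":0}]'
```

```text
clock: 45.18
tcp_pos: [0.6066, 0.02, 0.0349]
ee_rot: [-90.0, 0.0, -92.5]
force: [-0.0, 4.2, 3.9]
gripper_width: 0.0087
```

```bash
python3 -m inch '[{"x":0,"y":0,"z":1.5,"rx":0,"ry":0,"rz":0,"gripper":0},{"x":0,"y":0,"z":0,"rx":0,"ry":0,"rz":0,"gripper":0}]'; python3 -m inch '[{"x":0,"y":0,"z":1,"rx":0,"ry":0,"rz":0,"gripper":0},{"x":0,"y":0,"z":0,"rx":0,"ry":0,"rz":0,"gripper":0},{"x":0,"y":0,"z":0,"rx":0,"ry":0,"rz":0,"gripper":0}]'
```

```text
clock: 45.35
tcp_pos: [0.6073, 0.0199, 0.0349]
ee_rot: [-90.1, 0.0, -92.5]
force: [-4.7, 4.5, 9.5]
gripper_width: 0.009
clock: 45.6
tcp_pos: [0.6074, 0.0199, 0.0349]
ee_rot: [-90.2, 0.0, -92.5]
force: [-11.7, 4.9, 14.8]
gripper_width: 0.0085
```

Fully shut: x held at 0.6074, 165 mm from the open stop, while the force rose. Next: release and back off.

```bash
python3 -m inch '[{"x":0,"y":0,"z":-1,"rx":0,"ry":0,"rz":0,"gripper":0.36},{"x":0,"y":0,"z":0,"rx":0,"ry":0,"rz":0,"gripper":0.36},{"x":0,"y":0,"z":0,"rx":0,"ry":0,"rz":0,"gripper":0.36},{"x":0,"y":0,"z":0,"rx":0,"ry":0,"rz":0,"gripper":0.36},{"x":0,"y":-10,"z":0,"rx":0,"ry":0,"rz":0,"gripper":0.36},{"x":0,"y":-25,"z":0,"rx":0,"ry":0,"rz":0,"gripper":0.36},{"x":0,"y":-35,"z":0,"rx":0,"ry":0,"rz":0,"gripper":0.36},{"x":0,"y":-35,"z":0,"rx":0,"ry":0,"rz":0,"gripper":0.36},{"x":0,"y":-20,"z":-25,"rx":0,"ry":0,"rz":0,"gripper":0.36},{"x":0,"y":-20,"z":-30,"rx":0,"ry":0,"rz":0,"gripper":0.36},{"x":0,"y":0,"z":-30,"rx":0,"ry":0,"rz":0,"gripper":0.36},{"x":0,"y":0,"z":0,"rx":0,"ry":0,"rz":0,"gripper":0.36}]'
python3 look.py v; python3 - <<'E'
from bay import *
c=arm.capture("wrist"); W=cloud(c); z=W[...,2]
m=(abs(z-.066)<.003)&(W[...,0]>.6)&(W[...,0]<.68)&(abs(W[...,1])<.1)
P=W[m]; t=(P[:,:2]-mid)@ux; print("front-panel top, along-drawer x:",np.nanpercentile(t,[5,50,95]),"shut expects .153-.165", m.sum())
E
```

```text
clock: 46.6
tcp_pos: [0.5188, 0.023, 0.1808]
ee_rot: [-90.0, 0.1, -92.6]
force: [0.6, -0.2, -0.4]
gripper_width: 0.0305
front-panel top, along-drawer x: [0.15339674 0.15855355 0.16490389] shut expects .153-.165 3665
```

View pics/wrist_v.png

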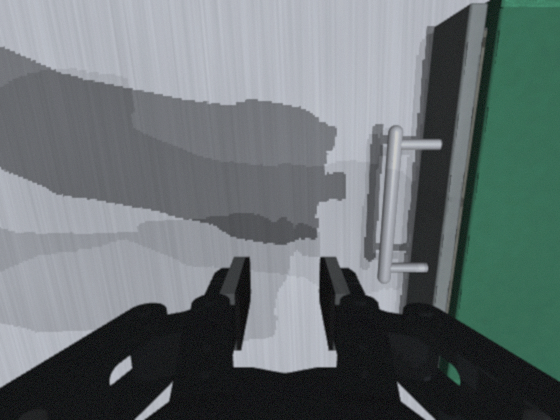

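View pics/sc_v.png

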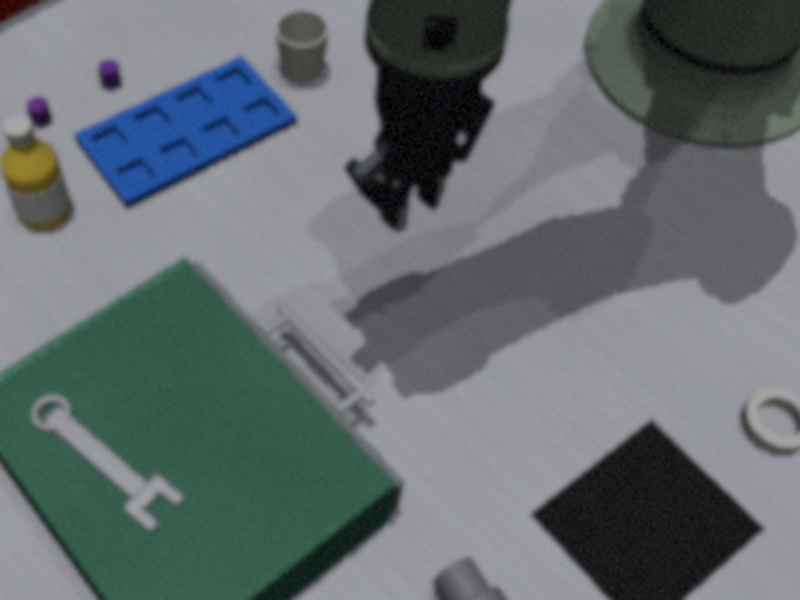

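The drawer is shut: the panel top measures .153–.165, as expected. The bystanders have not moved and the gripper is clear.

```bash
python3 -c "
from cell import arm
print(arm.hand_in())"
```

```text
the job is handed in; nothing more can be done
None
```

The job is done and handed in at about 47 s of the 210 s. I pulled the drawer to its stop, then put the three brass nuts in the plug's bay. The three grey nuts and the red handle went in the cap's bay. I then pushed the drawer shut and backed the gripper clear.

- **Contents:** before closing, the pictures showed every part standing or lying flat in its own bay, with the plug and cap still in place. I could not see inside after closing.
- **Drawer shut:** the bar stopped 165 mm from the open stop as the force rose. Its front panel top measured 153–165 mm along the drawer, as it should when shut.
- **Bench:** the valve, tape, cup, bottle and both purple look-alikes looked unmoved in the overview pictures. The valve is only partly in the last one.
- **Readings that disagreed:** the red handle was knocked aside during the run, so I re-measured it before grasping. The gripper width read about 2 mm under the known part sizes, and 19.7 N showed briefly when I gripped the drawer bar to close it. Both are harmless. No check failed.

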